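Load a pressed pellet into the clip stage with the forked lifter

TASK

Pick up the forked lifter, take the steel-ringed sample off its post on the fork, carry it level to the clip stage, set it down on the landing bar and push it gently (under 9 N, or the pellet cracks) in between the two spring rollers until they have closed behind it and it is home against the V stop; the clip is clamped somewhere along its adjustment slot, so feel for the stop. Then draw the fork out from under it and lay the lifter back in its rest. Never tip the sample or touch it with the fingers, and leave the tin, the amber vial and the tweezers where they are.

Things in the scene. Friction and masses are not known exactly. Their poses are not given: they have to be found in the camera images.
- sample: Loose sample: brown pellet pressed in a steel ring, a flat solid disc 40 mm in diameter and 12 mm high, about 55 g, standing flat. Origin: centre of its underside, z up. At the start it lies on the post, centred within 3 mm.
- stand: Fixed turned aluminium stand: foot 54 mm in diameter (8 mm high at the rim, 16 mm at the post), slim round post 13 mm in diameter whose flat top is 34 mm above the bench. Origin: centre of the underside. The fork can come from any side; the sample overhangs the post by 13 mm. A tall instrument stands behind: its front is at world x = 0.57 from y = 0.13 to 0.38; keep the hand clear of it.
- lifter: Loose flat steel two-tined fork with an upright black grip, about 100 g, lying level in its rest. Origin: middle of the grip; x points to the fork, z up. The grip is a bar 14 mm (x) by 18 mm (y), rising 20 mm above the origin and 20 mm below it; take it from above on either pair of sides. The fork's flat upper face lies 26 mm below the origin; it is 2.5 mm thick.
- pocket (a point): On the lifter: where the centre of the sample's underside lies when the sample touches both heel blocks: 100 mm ahead of the lifter's origin and 26 mm below it (axes as the lifter). The heel blocks are two small 9 mm high blocks on the tines, behind the sample, for pushing it forward.
- bridge (a point): On the lifter, 32 mm ahead of its origin, upper face: middle of the bridge, 15 mm long, that joins the tines; behind it the plate is 26 mm wide and ends 19 mm behind the origin. The tines run forward to 17 mm past the pocket. Each is 9 mm wide, 10 to 19 mm either side of the middle; the 20 mm gap between them is open to the front.
- rest: Fixed grey rest. Base plate 110 x 60 x 4 mm, x = -27 to +83 mm, with two notched cross bars 10 mm long, at x = -12 and +68 mm; the fork lies on them 16 mm above the bench with 3 mm side play, their end lips rise to 23 mm. Origin: on the bench under the grip; x points as the lying fork.
- rest_seat (a point): Where the lifter's origin is when it lies in the rest: 44.5 mm above the rest's origin, same axes as the rest.
- stage: Fixed clip stage. Origin: on the bench, in the middle of the clip's adjustment; x is the direction of pushing into the clip, the mouth faces -x. Base plate 6 mm thick, x = -50 to +74, y = -54 to +54 mm. A blue clip carriage is clamped on it at an unmeasured offset c, -12 to +12 mm along x, and stays there. It holds a brass V stop, in which the 40 mm sample has its centre at x = c, and two roller arms.
- landing (a point): Top of the stage's landing bar, 18 mm above the stage's origin, same axes. The bar runs along x from -44 to +22 mm and is 12 mm wide; the tines pass on both sides of it, with free room 6 to 22 mm above the bench. Home of the sample: underside centre at x = c, y = 0 here. Squeezed by the rollers it will not sink, so it must lie on the bar before it goes in.
- jaw_left (a joint): Sprung roller arm on the stage's +y side, vertical hinge, rad: 0 closed, grows as the roller is pushed outward; about 0.176 as the sample's widest part passes, about 0.15 with the sample home. White roller 10 mm in diameter, 22.5 to 29 mm above the bench; closed, its axis is at stage x = -6 + c, y = +19 mm.
- jaw_right (a joint): The same arm on the -y side, same values. The sample meets both rollers with its centre at stage x = -22 + c, needs up to about 6 N of push, passes its widest point at about -6 + c and then goes easily; push on until the stop is felt, the rollers alone do not always draw it home. A push of more than about 9 N would crack the pellet, also against the stop.
- tin: Bystander: loose round white tin with a lid, 64 mm in diameter, 30 mm high. Origin: centre of its underside.
- amber_vial: Bystander: loose upright amber vial with a white cap, 27 mm in diameter, 98 mm high. Origin: centre of its underside.
- tweezers: Bystander: loose steel tweezers lying flat, 118 x 18 x 8 mm, long along their y. Origin: centre of the underside.

How it is judged:
On the way, in this order (a step that is already met when the one before it is completed fails the run):
1. the sample has been lifted off its post on the lifter's fork (z of sample in the frame of stand above 0.045 m and contact force between sample and lifter above 0.15 N and contact force between sample and stand below 0.05 N), for 0.2 s.
2. the sample is home in the clip, flat on the landing bar, with both rollers closed behind it (x of sample in the frame of stage above -0.015 m and y of sample in the frame of stage between -0.004 and 0.004 m and z of sample in the frame of stage between 0.0155 and 0.0205 m and angle between sample's own z axis and vertical below 0.06 rad and value of joint jaw_left between 0.12 and 0.166 rad and value of joint jaw_right between 0.12 and 0.166 rad), for 0.2 s.
At the end, for the whole second after the job is handed in: The sample is flat on the landing bar (height within 2.5 mm, centred within 4 mm), in the V stop within about 2 mm, both roller arms closed behind it (0.12 to 0.166 rad); the lifter lies level in its rest within 10 mm of its seat; all at rest (all of step 2 and distance between lifter and rest_seat below 0.01 m and angle between lifter's own z axis and vertical below 0.1 rad and linear speed of each of lifter, sample below 0.02 m/s); the robot touches nothing.
It fails at once if the sample is tipped by more than about 14 degrees (angle between sample's own z axis and vertical above 0.25 rad).
It fails at once if the fingers touch the sample (contact force between the fingers and sample above 0.3 N).
It fails at once if the lifter presses on the sample with more than 12 N (a push of about 10 N through the two heel blocks), or on the stage with more than 20 N (contact force between lifter and sample above 12 N or contact force between lifter and stage above 20 N).
It fails at once if the tin, the vial or the tweezers are moved by more than 15 mm or knocked over (distance of any of tin, amber_vial, tweezers from where it was at the start of the episode above 0.015 m or angle between any of tin, amber_vial's own z axis and vertical above 0.3 rad).
It also fails if it takes over 64 s, if anything falls off the work surface, if the arm or the gripper's body presses on something with over 40 N, if the wrist force passes 120 N, or if a joint passes its speed limit or range.

ROBOT

A 7-joint arm with a two-finger parallel gripper is mounted at the origin on a cart in front of the work surface, level with it; the furniture and walls round the work are solid. World frame = base frame: x ahead of the robot, y to its left, z up, the work surface at z = 0. Lengths are in m, angles in rad, forces in N, time in s.
With the tool pointing down it reaches from about 0.35 to 0.9 m from the base axis. Payload 8.1 kg.
Tool frame: the origin (TCP) lies midway between the tips of the shut fingers; the grasp point (between the pads) lies 19 mm behind it; z points along the fingers, y is the line along which they close (so a half turn about z gives the same grasp; the last joint's range is limited). The gripper opens to 92 mm and grips with 3 to 60 N. Pads are 19 mm wide; open, the fingers measure 130 mm over their backs; the gripper's body (75 mm by 190 mm) begins 47 mm behind the grasp point.
Start: joints at [1.035, 0.434, 0.025, 1.573, -0.012, 1.134, -0.075], TCP at [0.262, -0.567, 0.227] pointing down, gripper open.
Joint ranges: [-2.62, 2.62], [-0.44, 2.09], [-1.27, 1.32], [0.08, 2.57], [-1.32, 4.46], [0.12, 2], [-2.74, 2.74]. Speed limits (rad/s): [2.22, 2.22, 3.01, 3.01, 3.14, 3.14, 3.14].

INTERFACE

Orientations are given as a rotation vector (axis times angle).
In Python, from cell import arm gives the robot as it stands.
- The arm moves only by the tool send_rows, never from a script. Its argument "increments" is a list of rows, each a list of 3 entries, a list of its own where there are three numbers: the finger opening in cm, from 0 to 9.18, then the shift along the tool's x, y, z in cm, then the turn, a rotation vector about the tool's x, y, z in rad. A call has 1 to 5 rows; each row shifts and turns the commanded pose from where the row before left it, along the tool's axes as they then stand; what a row does not reach is not made up. A row lasts 1/10 s, in which the tool goes at most 50 mm and 8.59 degrees, less where a joint would pass 70% of its speed; a pose out of reach is approached as far as the arm can. A call is refused whole if a number of a shift passes 5 or a number of a turn 0.15, either way. A call with a gripper value outside its range is refused whole. The fingers move at their own pace and stop on an object; "force" is the grip in N (left out, the last holds). Time passes only in rows, so rows that do not move let the fingers close. It gives the time, the measured TCP pose, the force, the opening and the grip force at its end, in the units of the state.
- arm.observe(): the state, without advancing time (a new reading comes with each control period).
- arm.get_image(name): name is "scene" or "top"; returns the picture (384x512x3 uint8, red, green, blue); there is no depth.
- arm.camera_params(name): a dict with "camera_matrix" (3x3 intrinsics, pixels), "R" (3x3) and "t" (3): a world point X has camera coordinates R X + t. Camera axes: x right, y down, z forward; pixel columns grow to the right and rows downward; lengths in m; the calibration is good to about 2 mm. A picture is of the moment at which its call begins. camera_params takes no time and is no camera call.
- arm.sign_off(): hands the job in; it is judged then, once.
The state is a dict: "clock": time; "joints": joint angles; "dq": joint speeds; "joint_efforts": joint torques, N m; "position": TCP position; "ee_rot": TCP orientation; "force": force on the tool from outside, world axes, zero at the start; "ft_torque": the same for the moment, N m; "width": opening from 0.0 (shut) to 1.0 (fully open); "gripper_force": force on a finger pad.
Only numpy, scipy, OpenCV 4.12 (cv2) and the standard library are available. Lean on these libraries where they do the work, as an engineer would, in place of code of your own. Each camera call takes 0.05 s, during which the arm holds its last target. There are 200 camera calls.

## Working session

There is one attempt and no reset: what is moved stays moved. The work goes in short steps, Python scripts to look and compute and a tool call to move; the robot and the scene stay as the last step left them, time stands still between calls to the robot, and variables do not carry over. Pictures are saved under pics/ and viewed, at most 10 in all, crops included, and the job is handed in when it is done.

Besides the shell and the picture viewer there is one more tool, called by a JSON object that holds its "fn" and its "kwargs", one argument or row to a line. send_rows: Moves the arm, as the interface text tells. Its arguments: {"type":"object","properties":{"increments":{"type":"array"},"force":{"type":"number"}},"required":["increments"]}

```bash
mkdir -p pics; ls; python3 - <<'E'
from cell import arm
import cv2,numpy as np
for n in("scene","top"):
    im=arm.get_image(n); cv2.imwrite(f"pics/{n}0.png",cv2.resize(im[:,:,::-1],(800,600),interpolation=cv2.INTER_CUBIC))
    np.save(f"pics/{n}0.npy",im)
    p=arm.camera_params(n);print(n,p)
s=arm.observe();print(s)
E
```

```text
pics
scene {'camera_matrix': array([[433.03497567,   0.        , 254.71290211],
       [  0.        , 433.03497567, 194.44863445],
       [  0.        ,   0.        ,   1.        ]]), 'R': array([[-0.47559226, -0.87966328, -0.00212466],
       [-0.41348643,  0.22568306, -0.88209758],
       [ 0.77642835, -0.41864026, -0.47106194]]), 't': array([0.2810003 , 0.27015819, 0.78727529])}
top {'camera_matrix': array([[398.71743365,   0.        , 253.89970405],
       [  0.        , 398.71743365, 189.74994191],
       [  0.        ,   0.        ,   1.        ]]), 'R': array([[ 0.02479817, -0.99955614,  0.01650964],
       [-0.99004471, -0.02684435, -0.13816968],
       [ 0.13855154, -0.01291893, -0.99027096]]), 't': array([-0.01239081,  0.54296356,  1.02301194])}
{'clock': 0.1, 'joints': array([ 1.03537607,  0.43511849,  0.02493173,  1.57397279, -0.01155616,
        1.13399771, -0.07508151]), 'dq': array([ 0.00205326, -0.00099363,  0.00161483, -0.00266571,  0.00142614,
       -0.00153826, -0.00014084]), 'joint_efforts': array([ 3.43342530e-03, -6.69120383e+01,  9.88152176e-01, -3.15147185e+01,
       -6.05030078e-02,  3.73811438e-02,  9.07094704e-05]), 'position': array([ 0.26192305, -0.56698465,  0.22605749]), 'ee_rot': array([-3.06705942e+00, -6.74311954e-01,  6.75752591e-04]), 'force': array([-0.06941532,  0.63384302,  0.17089718]), 'ft_torque': array([0.01907099, 0.00752309, 0.03223432]), 'gripper_force': 0.0, 'width': 0.99949589125679}
```

View pics/top0.png

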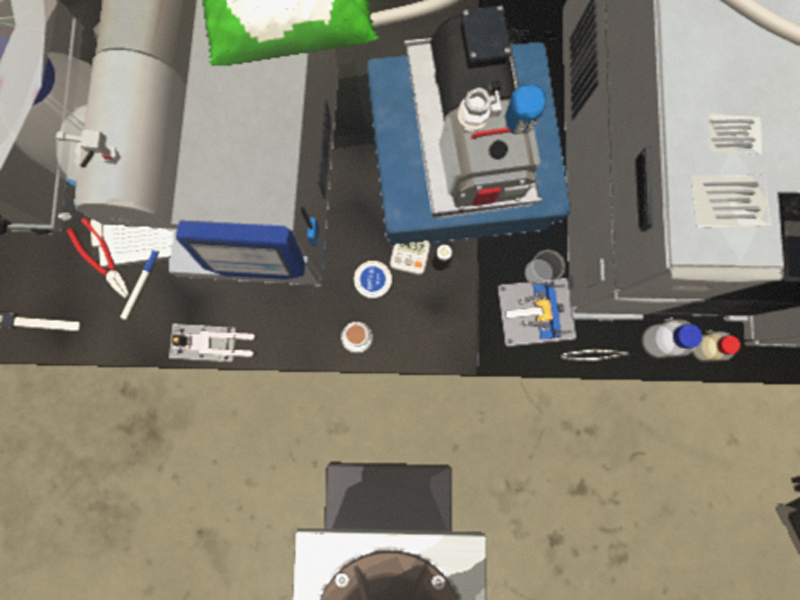

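View pics/scene0.png

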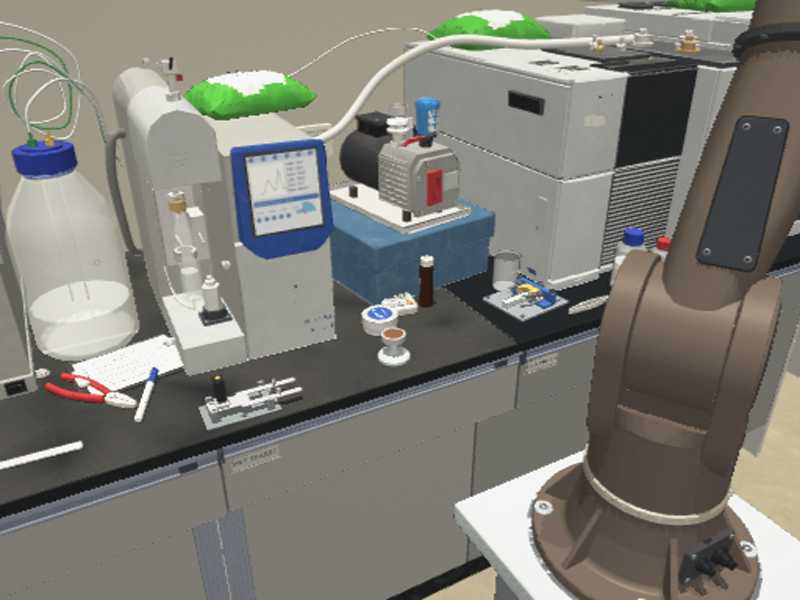

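The overhead view shows (in 800x600 pixels) the lifter grip at about (179,341) with the fork pointing right, the sample at (356,337), and the stage at (538,313) with its mouth facing left. The scene view agrees. Next I'll zoom in on these three.

```bash
cat > h.py <<'E'
import numpy as np,cv2
from cell import arm
def pix(n,X):
    p=arm.camera_params(n);c=np.atleast_2d(X)@p["R"].T+p["t"];u=c@p["camera_matrix"].T
    return u[:,:2]/u[:,2:]
def ray(n,uv,z):
    p=arm.camera_params(n);o=-p["R"].T@p["t"]
    d=p["R"].T@np.linalg.inv(p["camera_matrix"])@[uv[0],uv[1],1];return o+d*(z-o[2])/d[2]
E
python3 - <<'E'
from h import *
im=np.load("pics/top0.npy")[:,:,::-1]
def crop(x,y,w,h,s): return cv2.resize(im[y:y+h,x:x+w],None,fx=s,fy=s,interpolation=cv2.INTER_CUBIC)
a=crop(104,200,66,36,12)[:, :792]; b=crop(314,172,66,56,7); c=crop(214,160,46,70,5)
o=np.zeros((600,800,3),np.uint8);o[:432//1 if a.shape[0]>432 else a.shape[0],:a.shape[1]]=a[:432]
cv2.imwrite("pics/rest.png",a);
o=np.zeros((400,800,3),np.uint8);o[:392,:462]=b;o[:350,470:700]=c;cv2.imwrite("pics/st.png",o)
E
```

```text
(no output)
```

View pics/rest.png

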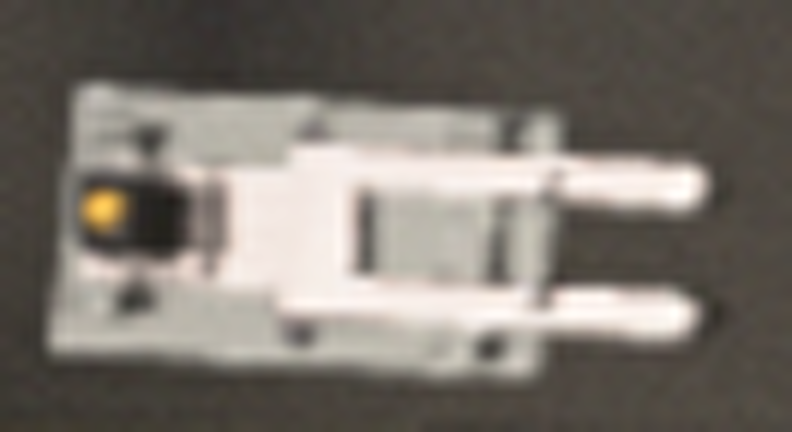

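View pics/st.png

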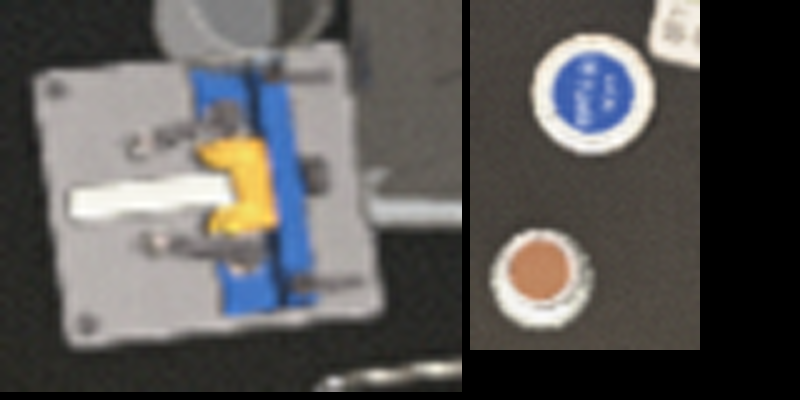

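The crops show the rest plate corners, the tines, the stage plate (white bar, brass V) and the pellet clearly enough to measure. I'll fit known geometry to these corners.

```bash
cat > m.py <<'E'
from h import *
from scipy.optimize import least_squares
def up(pts,s,o): return (np.array(pts,float)+.5)/s-.5+o
def fit(model,px,x0):
    model=np.array(model)/1e3
    def f(q):
        c,s=np.cos(q[2]),np.sin(q[2])
        W=np.c_[q[0]+c*model[:,0]-s*model[:,1],q[1]+s*model[:,0]+c*model[:,1],model[:,2]]
        return (pix("top",W)-px).ravel()
    r=least_squares(f,x0);return r.x,np.abs(r.fun).max()
E
python3 - <<'E'
from m import *
np.set_printoptions(precision=4,suppress=True)
A=[104,200]
# order: x axis = image right, +y image up
print("rest",fit([[-27,30,4],[83,30,4],[83,-30,4],[-27,-30,4]],up([[75,88],[560,108],[535,378],[50,355]],12,A),[.45,.5,-1.57]))
print("lifter",fit([[117,14.5,18.5],[117,-14.5,18.5],[24.5,19,18.5],[24.5,-19,18.5]],up([[708,187],[702,316],[292,148],[280,312]],12,A),[.45,.5,-1.57]))
g=ray("top",up([[128,216]],12,A)[0],.0645);print("grip top",g)
print("stage",fit([[-50,54,6],[74,54,6],[74,-54,6],[-50,-54,6]],up([[35,75],[340,42],[385,315],[68,348]],7,[314,172]),[.45,-.3,-1.57]))
print("bar ends",[ray("top",u,.018) for u in up([[68,202],[232,190]],7,[314,172])])
B=[214-94,160]
print("pellet",ray("top",up([[540,270]],5,B)[0],.046),"foot",ray("top",up([[542,280]],5,B)[0],.006))
print("tin",ray("top",up([[593,95]],5,B)[0],.03), "tweez",[ray("top",np.array(q)/1.5625,.006) for q in ([562,354],[627,352])],"vial",ray("top",np.array([444,253])/1.5625,.098))
E
```

```text
rest (array([ 0.4598,  0.3651, -1.5912]), np.float64(0.30700152290080496))
lifter (array([ 0.4591,  0.3612, -1.5931]), np.float64(0.3463531251780694))
grip top [0.4581 0.3568 0.0645]
stage (array([ 0.5262, -0.2322, -1.4369]), np.float64(0.4299806217443347))
bar ends [array([ 0.5218, -0.1872,  0.018 ]), array([ 0.5282, -0.2509,  0.018 ])]
pellet [0.4771 0.069  0.046 ] foot [0.4748 0.0698 0.006 ]
tin [0.5733 0.0446 0.03  ] tweez [array([ 0.4544, -0.2887,  0.006 ]), array([ 0.4607, -0.4025,  0.006 ])] vial [ 0.608  -0.0725  0.098 ]
```

```bash
cat >> h.py <<'E'
from scipy.spatial.transform import Rotation as Ro
def down(psi): # tool y axis at world angle psi, z down
    y=np.array([np.cos(psi),np.sin(psi),0]);z=np.array([0,0,-1.]);return Ro.from_matrix(np.c_[np.cross(y,z),y,z])
def plan(p,psi,n,w,p0=None,R0=None):
    s=arm.observe();p0=s["position"] if p0 is None else p0;R0=Ro.from_rotvec(s["ee_rot"]) if R0 is None else R0
    d=(R0.inv()*down(psi)).as_rotvec();R=R0
    for k in range(n):
        t=R.inv().apply((np.array(p)-p0)/n)*100
        print([w,[round(float(v),2) for v in t],[round(float(v)/n,3) for v in d]]);R=R*Ro.from_rotvec(d/n)
    return np.array(p),down(psi)
E
python3 - <<'E'
from h import *
plan([.459,.361,.15],-1.592,21,5)
E
```

```text
[5, [2.71, -3.62, 0.37], [-0.0, 0.0, 0.022]]
[5, [2.63, -3.68, 0.37], [-0.0, 0.0, 0.022]]
[5, [2.55, -3.73, 0.37], [-0.0, 0.0, 0.022]]
[5, [2.47, -3.79, 0.37], [-0.0, 0.0, 0.022]]
[5, [2.38, -3.84, 0.37], [-0.0, 0.0, 0.022]]
[5, [2.3, -3.89, 0.37], [-0.0, 0.0, 0.022]]
[5, [2.21, -3.94, 0.37], [-0.0, 0.0, 0.022]]
[5, [2.13, -3.98, 0.37], [-0.0, 0.0, 0.022]]
[5, [2.04, -4.03, 0.37], [-0.0, 0.0, 0.022]]
[5, [1.95, -4.07, 0.36], [-0.0, 0.0, 0.022]]
[5, [1.87, -4.11, 0.36], [-0.0, 0.0, 0.022]]
[5, [1.78, -4.15, 0.36], [-0.0, 0.0, 0.022]]
[5, [1.69, -4.19, 0.36], [-0.0, 0.0, 0.022]]
[5, [1.6, -4.23, 0.36], [-0.0, 0.0, 0.022]]
[5, [1.5, -4.26, 0.36], [-0.0, 0.0, 0.022]]
[5, [1.41, -4.29, 0.36], [-0.0, 0.0, 0.022]]
[5, [1.32, -4.32, 0.36], [-0.0, 0.0, 0.022]]
[5, [1.22, -4.35, 0.36], [-0.0, 0.0, 0.022]]
[5, [1.13, -4.37, 0.36], [-0.0, 0.0, 0.022]]
[5, [1.04, -4.4, 0.36], [-0.0, 0.0, 0.022]]
[5, [0.94, -4.42, 0.36], [-0.0, 0.0, 0.022]]
```

{"fn": "send_rows", "kwargs": {
  "increments": [
    [5,[2.7,-3.6,0.4],[0,0,0.022]],
    [5,[2.6,-3.7,0.4],[0,0,0.022]],
    [5,[2.6,-3.7,0.4],[0,0,0.022]],
    [5,[2.5,-3.8,0.4],[0,0,0.022]],
    [5,[2.4,-3.8,0.4],[0,0,0.022]]
  ]
}}

```text
clock: 0.6
position: [0.31, -0.3447, 0.2064]
ee_rot: [-3.101, -0.503, 0.0]
force: [0.4, 0.2, -0.4]
width: 0.612
gripper_force: 0.0
```

{"fn": "send_rows", "kwargs": {
  "increments": [
    [5,[2.3,-3.9,0.4],[0,0,0.022]],
    [5,[2.2,-3.9,0.4],[0,0,0.022]],
    [5,[2.1,-4,0.4],[0,0,0.022]],
    [5,[2,-4,0.4],[0,0,0.022]],
    [5,[1.9,-4.1,0.4],[0,0,0.022]]
  ]
}}

```text
clock: 1.1
position: [0.3562, -0.1246, 0.1866]
ee_rot: [3.124, 0.332, 0.0]
force: [0.8, -0.7, -0.1]
width: 0.544
gripper_force: 0.0
```

{"fn": "send_rows", "kwargs": {
  "increments": [
    [5,[1.9,-4.1,0.3],[0,0,0.022]],
    [5,[1.8,-4.1,0.3],[0,0,0.022]],
    [5,[1.7,-4.2,0.3],[0,0,0.022]],
    [5,[1.6,-4.2,0.3],[0,0,0.022]],
    [5,[1.5,-4.3,0.3],[0,0,0.022]]
  ]
}}

```text
clock: 1.6
position: [0.405, 0.0957, 0.1716]
ee_rot: [3.137, 0.159, 0.0]
force: [1.6, -0.5, -0.2]
width: 0.544
gripper_force: 0.0
```

```bash
python3 - <<'E'
from h import *
print(arm.observe()["joints"])
plan([.459,.361,.12],-1.592,7,5)
E
```

```text
[ 0.0228603   0.19608477 -0.43752601  2.09608308  0.10844467  0.87040442
 -1.94678762]
[5, [1.15, -3.69, 0.74], [0.0, -0.0, 0.018]]
[5, [1.09, -3.71, 0.74], [0.0, -0.0, 0.018]]
[5, [1.02, -3.73, 0.74], [0.0, -0.0, 0.018]]
[5, [0.96, -3.75, 0.74], [0.0, -0.0, 0.018]]
[5, [0.89, -3.76, 0.74], [0.0, -0.0, 0.018]]
[5, [0.82, -3.78, 0.74], [0.0, -0.0, 0.018]]
[5, [0.76, -3.79, 0.74], [0.0, -0.0, 0.018]]
```

Joint 7 is heading for its limit, so I'll take the equivalent half-turned grasp.

{"fn": "send_rows", "kwargs": {
  "increments": [
    [4,[0,0,0],[0,0,-0.149]],
    [4,[0,0,0],[0,0,-0.149]],
    [4,[0,0,0],[0,0,-0.149]],
    [4,[0,0,0],[0,0,-0.149]],
    [4,[0,0,0],[0,0,-0.149]]
  ]
}}

```text
clock: 2.1
position: [0.4048, 0.094, 0.1715]
ee_rot: [-2.859, -1.301, 0.001]
force: [-0.9, 0.1, 0.8]
width: 0.433
gripper_force: 0.0
```

{"fn": "send_rows", "kwargs": {
  "increments": [
    [4,[0,0,0],[0,0,-0.149]],
    [4,[0,0,0],[0,0,-0.149]],
    [4,[0,0,0],[0,0,-0.149]],
    [4,[0,0,0],[0,0,-0.149]],
    [4,[0,0,0],[0,0,-0.149]]
  ]
}}

```text
clock: 2.6
position: [0.4048, 0.094, 0.1716]
ee_rot: [-2.19, -2.252, 0.001]
force: [-0.2, 0.1, -0.5]
width: 0.439
gripper_force: 0.0
```

{"fn": "send_rows", "kwargs": {
  "increments": [
    [4,[0,0,0],[0,0,-0.149]],
    [4,[0,0,0],[0,0,-0.149]],
    [4,[0,0,0],[0,0,-0.149]],
    [4,[0,0,0],[0,0,-0.149]],
    [4,[0,0,0],[0,0,-0.149]]
  ]
}}

```text
clock: 3.1
position: [0.4048, 0.0939, 0.1715]
ee_rot: [-1.22, -2.895, 0.001]
force: [-0.2, -0.1, -0.8]
width: 0.429
gripper_force: 0.0
```

```bash
python3 - <<'E'
from h import *
print(arm.observe()["joints"])
plan([.459,.361,.12],1.549,7,4)
E
```

```text
[ 0.35543902  0.26372019 -0.83222283  2.07523494  0.24816121  0.90225228
  0.15788292]
[4, [2.19, 3.22, 0.74], [-0.0, -0.0, -0.111]]
[4, [1.82, 3.44, 0.74], [-0.0, -0.0, -0.111]]
[4, [1.43, 3.62, 0.74], [-0.0, -0.0, -0.111]]
[4, [1.02, 3.76, 0.74], [-0.0, -0.0, -0.111]]
[4, [0.6, 3.85, 0.74], [-0.0, -0.0, -0.111]]
[4, [0.17, 3.89, 0.74], [-0.0, -0.0, -0.111]]
[4, [-0.26, 3.88, 0.74], [-0.0, -0.0, -0.111]]
```

{"fn": "send_rows", "kwargs": {
  "increments": [
    [4,[2.2,3.2,0.7],[0,0,-0.111]],
    [4,[1.8,3.4,0.7],[0,0,-0.111]],
    [4,[1.4,3.6,0.7],[0,0,-0.111]],
    [4,[1,3.8,0.7],[0,0,-0.111]],
    [4,[0.6,3.8,0.7],[0,0,-0.111]]
  ]
}}

```text
clock: 3.6
position: [0.4451, 0.2849, 0.1361]
ee_rot: [-0.384, -3.118, 0.001]
force: [0.0, -0.3, -0.2]
width: 0.435
gripper_force: 0.0
```

{"fn": "send_rows", "kwargs": {
  "increments": [
    [4,[0.2,3.9,0.7],[0,0,-0.111]],
    [4,[-0.3,3.9,0.7],[0,0,-0.111]],
    [4,[0,0,0],[0,0,0]]
  ]
}}

```text
clock: 3.9
position: [0.4599, 0.3652, 0.1216]
ee_rot: [-0.03, -3.139, -0.005]
force: [-0.8, 0.5, 0.6]
width: 0.433
gripper_force: 0.0
```

```bash
python3 - <<'E'
from h import *
s=arm.observe();print(s["joints"],s["position"],s["ee_rot"])
plan([.459,.361,.0305],1.549,4,4)
im=arm.get_image("top")[:,:,::-1]
a=cv2.resize(im[190:250,90:190],None,fx=7,fy=7,interpolation=cv2.INTER_CUBIC)
im=arm.get_image("scene")[:,:,::-1];print(pix("scene",[.459,.361,.05]))
b=cv2.resize(im[215:280,110:210],None,fx=7,fy=7,interpolation=cv2.INTER_CUBIC)[:, :]
cv2.imwrite("pics/ab.png",cv2.resize(np.vstack([a,b[:180+250]]),None,fx=.68,fy=.68))
E
```

```text
[-0.16554754  0.65115659 -0.89837938  1.73782768  0.57773261  1.03945312
  0.28278875] [0.45990875 0.36517287 0.12155998] [-0.03026502 -3.13914648 -0.00521844]
[4, [0.02, -0.11, 2.28], [0.001, -0.001, 0.001]]
[4, [0.02, -0.11, 2.28], [0.001, -0.001, 0.001]]
[4, [0.02, -0.11, 2.28], [0.001, -0.001, 0.001]]
[4, [0.02, -0.11, 2.28], [0.001, -0.001, 0.001]]
[[140.77056407 247.06431745]]
```

View pics/ab.png

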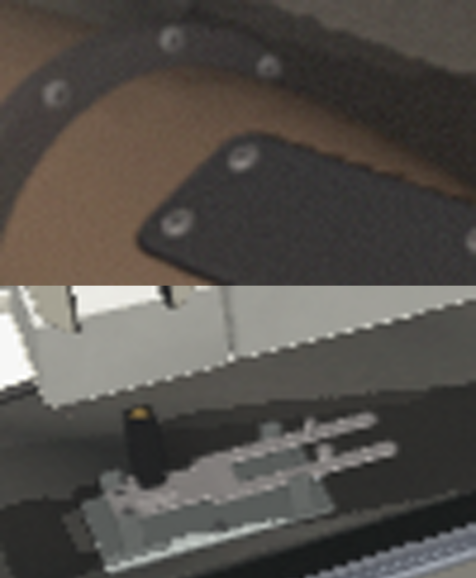

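The scene view shows the lifter lying level in its rest, with the grip at about raw pixel (140,249), which matches the predicted (141,247). The open fingertips are above it. Descending.

{"fn": "send_rows", "kwargs": {
  "increments": [
    [4,[0,-0.1,2.3],[0.001,-0.001,0.001]],
    [4,[0,-0.1,2.3],[0.001,-0.001,0.001]],
    [4,[0,-0.1,2.3],[0.001,-0.001,0.001]],
    [4,[0,-0.1,2.2],[0.001,-0.001,0]],
    [4,[0,0,0],[0,0,0]]
  ]
}}

```text
clock: 4.5
position: [0.4601, 0.3527, 0.0294]
ee_rot: [0.05, 3.14, -0.013]
force: [0.7, -0.4, -0.4]
width: 0.436
gripper_force: 0.0
```

{"fn": "send_rows", "kwargs": {
  "increments": [
    [2.2,[0,0,0],[0,0,0]],
    [1.8,[0,0,0],[0,0,0]],
    [1.2,[0,0,0],[0,0,0]],
    [0.5,[0,0,0],[0,0,0]],
    [0.5,[0,0,0],[0,0,0]]
  ],
  "force": 35
}}

```text
clock: 5.0
position: [0.4615, 0.3568, 0.0329]
ee_rot: [0.047, 3.136, -0.004]
force: [-0.7, -0.3, 6.7]
width: 0.148
gripper_force: 35.0
```

{"fn": "send_rows", "kwargs": {
  "increments": [
    [0.5,[0,0,0],[0,0,0]],
    [0.5,[0,0,0],[0,0,0]]
  ]
}}

```text
clock: 5.2
position: [0.4615, 0.3567, 0.0329]
ee_rot: [0.047, 3.136, -0.004]
force: [-0.2, 0.0, 7.0]
width: 0.151
gripper_force: 35.0
```

{"fn": "send_rows", "kwargs": {
  "increments": [
    [0.5,[0,0,-0.5],[0,0,0]],
    [0.5,[0,0,-1.5],[0,0,0]],
    [0.5,[0,0,-2],[0,0,0]],
    [0.5,[0,0,0],[0,0,0]],
    [0.5,[0,0,0],[0,0,0]]
  ]
}}

```text
clock: 5.7
position: [0.461, 0.3562, 0.0724]
ee_rot: [0.047, 3.136, -0.006]
force: [0.4, -0.8, -1.2]
width: 0.153
gripper_force: 35.0
```

```bash
python3 - <<'E'
from h import *
s=arm.observe();R=Ro.from_rotvec(s["ee_rot"]);print(s["joints"],s["position"],R.as_matrix().round(4),s["ft_torque"],s["force"])
im=arm.get_image("scene")[:,:,::-1]
b=cv2.resize(im[190:280,100:230],None,fx=6,fy=6,interpolation=cv2.INTER_CUBIC)
cv2.imwrite("pics/lift.png",b)
E
```

```text
[-0.18752333  0.69586539 -0.84964017  1.79438013  0.64115693  0.95080841
  0.22628787] [0.46104746 0.35622583 0.07237692] [[-0.9995  0.0302  0.0049]
 [ 0.0302  0.9995 -0.0037]
 [-0.005  -0.0035 -1.    ]] [ 0.08697205 -0.07126374  0.0423296 ] [ 0.35020755 -0.83600688 -1.24439976]
```

View pics/lift.png

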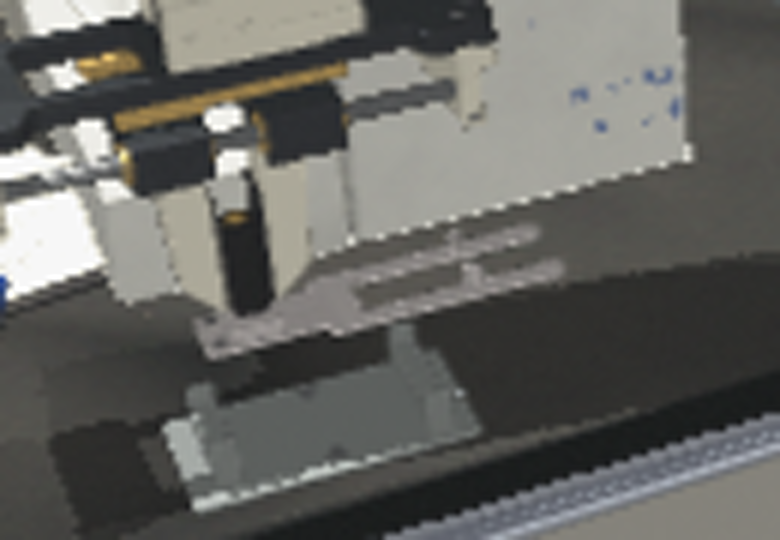

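```bash
cat > lf.py <<'E'
from h import *
from scipy.optimize import least_squares
def lf(cam,mod,px,s=None):
    s=s or arm.observe();R=Ro.from_rotvec(s["ee_rot"]).as_matrix()
    X=-R[:,1];Z=-R[:,2];Y=np.cross(Z,X);mod=np.array(mod)/1e3
    def f(q):
        L=mod
        # q: dx fwd, lateral, up of origin rel TCP ; pitch
        P=s["position"]+X*q[0]+Y*q[1]+Z*q[2]
        W=P+L[:,:1]*(X*np.cos(q[3])-Z*np.sin(q[3]))+L[:,1:2]*Y+L[:,2:]*(Z*np.cos(q[3])+X*np.sin(q[3]))
        return W,pix(cam,W)
    g=lambda q:np.r_[(f(q)[1]-px).ravel(), q[0]*2000,(q[2]-.0116)*500,q[3]*20]
    r=least_squares(g,[0,0,.0116,0]);return r.x,r.fun
E
python3 - <<'E'
from lf import *
from m import up
np.set_printoptions(precision=4,suppress=True)
px=up([[538,232],[561,268],[208,357],[238,215]],6,[100,190])
print(lf("scene",[[116,14.5,-26],[116,-14.5,-26],[-19,-13,-28.5],[0,0,20]],px))
E
```

```text
(array([-0.0001,  0.0029,  0.0112,  0.027 ]), array([-0.1866, -0.1288,  0.0917, -0.0807,  0.5027, -0.1841,  0.4363,
       -0.0031, -0.2173, -0.1809,  0.5408]))
```

```bash
python3 - <<'E'
from h import *
np.set_printoptions(precision=4,suppress=True)
for n,(u,v) in {"scene":(251.5,214),"top":(228,215)}.items():
    im=np.load(f"pics/{n}0.npy").astype(int);u,v=int(u),int(v)
    w=im[v-14:v+15,u-16:u+17];m=(w[...,0]-w[...,2]>35)
    y,x=np.nonzero(m);c=(x.mean()+u-16,y.mean()+v-14);print(n,m.sum(),c,ray(n,c,.046),x.min()+u-16,x.max()+u-16)
g=np.load("pics/scene0.npy").astype(int)[225:265,125:160]
m=g.sum(2)<110; y,x=np.nonzero(m);print(x.mean()+125,y.mean()+225,m.sum(),x.min()+125,x.max()+125,y.min()+225,y.max()+225)
print(pix("scene",[[.459,.361,.0645],[.459,.361,.0245],[.4615,.357,.0645],[.4615,.357,.0245]]))
E
```

```text
scene 64 (np.float64(251.375), np.float64(213.203125)) [0.4779 0.0707 0.046 ] 245 257
top 123 (np.float64(227.46341463414635), np.float64(213.5609756097561)) [0.4772 0.0694 0.046 ] 221 234
140.73214285714286 250.25 56 138 144 244 256
[[139.9478 241.6812]
 [142.1897 256.3493]
 [141.4221 240.6361]
 [143.6275 255.2703]]
```

```bash
python3 - <<'E'
from h import *
plan([.4825,.235,.10],1.5406,4,.5)
E
```

```text
[0.5, [-0.64, -3.01, -0.69], [-0.001, 0.001, 0.0]]
[0.5, [-0.64, -3.0, -0.7], [-0.001, 0.001, 0.0]]
[0.5, [-0.64, -3.0, -0.7], [-0.001, 0.001, 0.0]]
[0.5, [-0.63, -3.0, -0.7], [-0.001, 0.001, 0.0]]
```

{"fn": "send_rows", "kwargs": {
  "increments": [
    [0.5,[-0.6,-3,-0.7],[-0.001,0.001,0]],
    [0.5,[-0.6,-3,-0.7],[-0.001,0.001,0]],
    [0.5,[-0.7,-3,-0.7],[-0.001,0.001,0]],
    [0.5,[-0.6,-3,-0.7],[-0.001,0.001,0]],
    [0.5,[0,0,0],[0,0,0]]
  ]
}}

```text
clock: 6.25
position: [0.4833, 0.2301, 0.0993]
ee_rot: [-0.056, -3.14, 0.006]
force: [-0.2, -0.3, -0.1]
width: 0.151
gripper_force: 35.0
```

{"fn": "send_rows", "kwargs": {
  "increments": [
    [0.5,[0,0,0],[0,0,0]]
  ]
}}

```text
clock: 6.35
position: [0.4821, 0.2346, 0.0996]
ee_rot: [-0.05, -3.141, 0.001]
force: [0.0, 0.9, -1.6]
width: 0.15
gripper_force: 35.0
```

```bash
python3 - <<'E'
from h import *
s=arm.observe();R=Ro.from_rotvec(s["ee_rot"]);print(s["joints"],s["position"],R.as_matrix().round(4))
np.save("pics/s1.npy",s)
im=arm.get_image("top")[:,:,::-1];print(pix("top",[[.478,.118,.086],[.48,.235,.08]]),pix("scene",[[.478,.118,.086],[.48,.235,.08]]))
a=cv2.resize(im[185:235,150:260],None,fx=7,fy=7,interpolation=cv2.INTER_CUBIC)
im=arm.get_image("scene")[:,:,::-1]
b=cv2.resize(im[185:220,155:265],None,fx=7,fy=7,interpolation=cv2.INTER_CUBIC)
cv2.imwrite("pics/appr.png",np.vstack([a,b]))
E
```

```text
[ 0.08281182  0.6111693  -0.90681211  1.88205695  0.59209455  0.9435859
  0.43726266] [0.48214318 0.23460021 0.09961131] [[-9.995e-01  3.180e-02 -6.000e-04]
 [ 3.180e-02  9.995e-01 -5.000e-04]
 [ 6.000e-04 -5.000e-04 -1.000e+00]]
[[207.34262328 211.49312309]
 [161.24743001 209.69260406]] [[234.32118285 203.88419777]
 [189.50791552 217.35125722]]
```

View pics/appr.png

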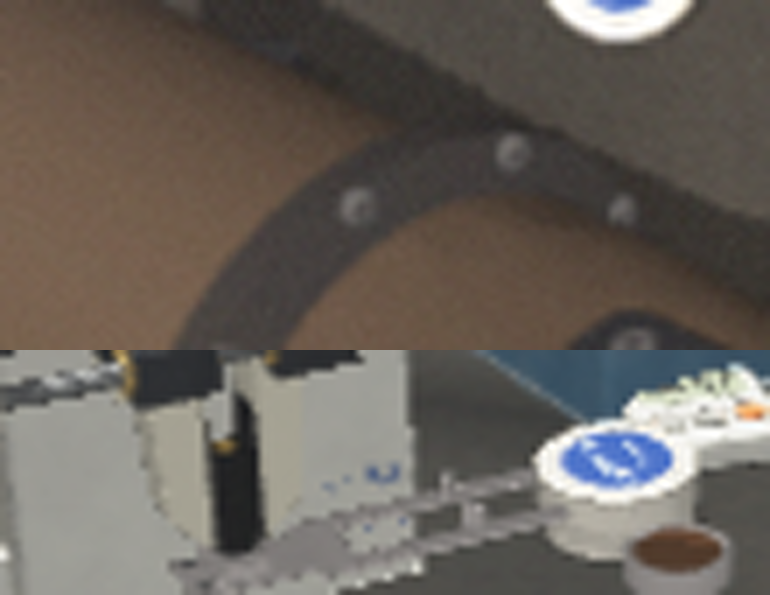

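```bash
sed -i 's/q\[3\]\*20/q[3]*W/; s/s=None):/s=None,W=20):/; s/W=P+L/W_=P+L/; s/return W,pix(cam,W)/return W_,pix(cam,W_)/' lf.py; python3 - <<'E'
from lf import *
from m import up
np.set_printoptions(precision=4,suppress=True)
s=np.load("pics/s1.npy",allow_pickle=True).item()
# images: near tip, far block(front-left heel), near heel block tops
px=up([[568,163],[225,92]],7,[155,185])
for W in(20,2000): print(lf("scene",[[116,-14.5,-26],[0,0,20]],px,s,W))
s0=dict(s,position=np.array([0.46104746,0.35622583,0.07237692]),ee_rot=Ro.from_matrix([[-0.9995,0.0302,0.0049],[0.0302,0.9995,-0.0037],[-0.005,-0.0035,-1.]]).as_rotvec())
px=up([[538,232],[561,268],[208,357],[238,215]],6,[100,190])
print(lf("scene",[[116,14.5,-26],[116,-14.5,-26],[-19,-13,-28.5],[0,0,20]],px,s0,2000))
# original in rest, scene0: sum check handled by top fit
E
```

```text
(array([-0.0001,  0.0031,  0.0109,  0.0244]), array([-0.0429, -0.382 ,  0.75  , -0.1559, -0.1712, -0.3405,  0.4877]))
(array([-0.0001,  0.0021,  0.0105,  0.    ]), array([ 0.3445, -1.1031,  0.693 ,  0.2402, -0.2463, -0.5494,  0.0229]))
(array([-0.0002,  0.0007,  0.0107,  0.    ]), array([ 0.0685, -0.8938,  0.3636, -0.8366,  0.8341,  0.3697,  0.1759,
        0.4715, -0.3612, -0.451 ,  0.0461]))
```

```bash
python3 - <<'E'
from h import *
np.set_printoptions(precision=4,suppress=True)
f=lambda x,y:((x+.5)/4.76-.5+110,(y-285.6+.5)/4.76-.5+215)
a=ray("scene",f(373,420),.0185);b=ray("scene",f(393,450),.0185);print(a,b,(a+b)/2)
# grip in scene0: best shift by matching rear corner too
print(ray("scene",f(140,411),.0645), pix("scene",[[.4565,.2452,.0185]]))
E
```

```text
[0.4686 0.248  0.0185] [0.4394 0.2486 0.0185] [0.454  0.2483 0.0185]
[0.4628 0.362  0.0645] [[190.8975 245.0588]]
```

{"fn": "send_rows", "kwargs": {
  "increments": [
    [0.5,[0,0,2],[0.006,0,0]],
    [0.5,[0,0,2],[0.006,0,0]],
    [0.5,[0,0,1.4],[0,0,0]],
    [0.5,[0,0,0.4],[0,0,0]],
    [0.5,[0,0,0],[0,0,0]]
  ]
}}

```text
clock: 6.95
position: [0.4815, 0.2357, 0.0416]
ee_rot: [-0.045, -3.14, 0.019]
force: [-0.7, -0.5, -0.5]
width: 0.152
gripper_force: 35.0
```

```bash
python3 - <<'E'
from h import *
s=arm.observe();R=Ro.from_rotvec(s["ee_rot"]);print(s["position"],R.as_matrix().round(4),s["force"])
np.save("pics/s2.npy",s)
print(pix("scene",[[.478,.118,.0265]]))
im=arm.get_image("scene")[:,:,::-1]
b=cv2.resize(im[190:250,170:270],None,fx=8,fy=8,interpolation=cv2.INTER_CUBIC)
cv2.imwrite("pics/ap2.png",b)
E
```

```text
[0.48150305 0.23572182 0.04162468] [[-0.9996  0.0287 -0.0015]
 [ 0.0287  0.9995 -0.0121]
 [ 0.0012 -0.0122 -0.9999]] [-0.65528202 -0.52970578 -0.5129062 ]
[[234.89233789 224.37008513]]
```

View pics/ap2.png

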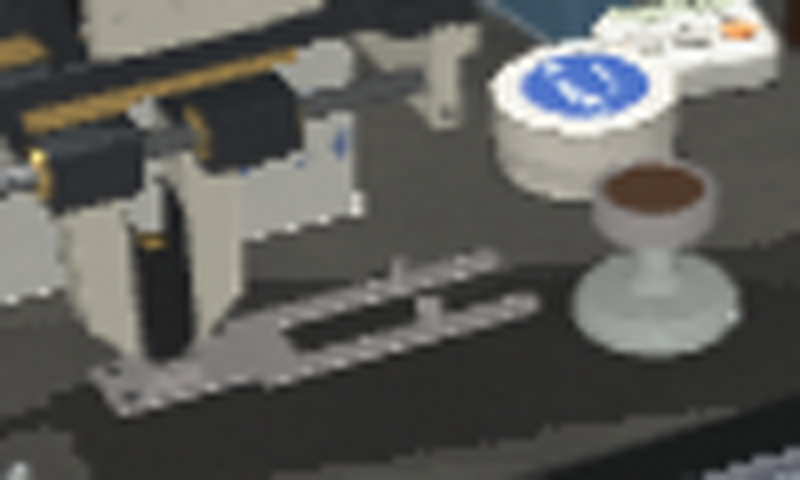

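```bash
python3 - <<'E'
from lf import *
from m import up
np.set_printoptions(precision=4,suppress=True)
s=np.load("pics/s2.npy",allow_pickle=True).item()
px=up([[490,260],[533,302],[122,412],[150,242]],8,[170,190])
M=[[115,14.5,-26],[115,-14.5,-26],[-19,-13,-28.5],[0,0,20]]
for W in(5,20,2000): print(lf("scene",M,px,s,W))
# heel block tops: x=80-? skip ; edges of tines at front of bridge
print((pix("scene",[[.4779,.0707,.034],[.4779,.0707,.0285],[.4779,.0707,.046],[.4779,.0707,.016]])-[170,190]+.5)*8-.5)
E
```

```text
(array([-0.0001,  0.0015,  0.0111,  0.019 ]), array([ 0.3651, -0.1897, -0.2978, -0.0164, -0.2445,  0.1717,  0.6735,
       -0.3464, -0.1156, -0.2333,  0.0951]))
(array([-0.0001,  0.0014,  0.0111,  0.0168]), array([ 0.3866, -0.2528, -0.2754, -0.0803, -0.2142,  0.209 ,  0.6593,
       -0.3126, -0.1292, -0.2655,  0.3361]))
(array([-0.0001,  0.0012,  0.0106,  0.    ]), array([ 0.5447, -0.7289, -0.1108, -0.5629,  0.0174,  0.4905,  0.5537,
       -0.0543, -0.231 , -0.5083,  0.0268]))
[[654.5851 221.2748]
 [654.6832 235.921 ]
 [654.3694 189.0814]
 [654.9045 268.9562]]
```

The view shows the fork level and pointing at the post. Its centre line extended meets the post axis near crop pixel (655,238), and the projection gives 236–241. Moving in.

{"fn": "send_rows", "kwargs": {
  "increments": [
    [0.5,[0,-1.5,0],[0,0,0]],
    [0.5,[0,-1.5,0],[0,0,0]],
    [0.5,[0,-1,0],[0,0,0]],
    [0.5,[0,0,0],[0,0,0]]
  ]
}}

```text
clock: 7.4
position: [0.4812, 0.1922, 0.0426]
ee_rot: [-0.052, -3.141, 0.022]
force: [0.2, 0.0, -1.3]
width: 0.145
gripper_force: 35.0
```

{"fn": "send_rows", "kwargs": {
  "increments": [
    [0.5,[0,-0.6,0],[0,0,0]],
    [0.5,[0,-0.6,0],[0,0,0]],
    [0.5,[0,-0.6,0.1],[0,0,0]],
    [0.5,[0,-0.4,0],[0,0,0]],
    [0.5,[0,0,0],[0,0,0]]
  ]
}}

```text
clock: 7.9
position: [0.4802, 0.1725, 0.0417]
ee_rot: [-0.048, -3.141, 0.02]
force: [-0.3, -0.2, -1.2]
width: 0.15
gripper_force: 35.0
```

```bash
python3 - <<'E'
from h import *
s=arm.observe();R=Ro.from_rotvec(s["ee_rot"]);print(s["position"],R.as_matrix().round(4),s["force"],s["joints"])
im=arm.get_image("scene")[:,:,::-1]
cv2.imwrite("pics/ap3.png",cv2.resize(im[185:245,190:290],None,fx=8,fy=8,interpolation=cv2.INTER_CUBIC))
E
```

```text
[0.4801636  0.17247809 0.04167375] [[-9.995e-01  3.050e-02 -7.000e-04]
 [ 3.050e-02  9.995e-01 -1.260e-02]
 [ 3.000e-04 -1.260e-02 -9.999e-01]] [-0.304165   -0.21636471 -1.20456892] [ 0.14541445  0.65296631 -0.84497787  1.98833589  0.68657501  0.81981519
  0.44182495]
```

View pics/ap3.png

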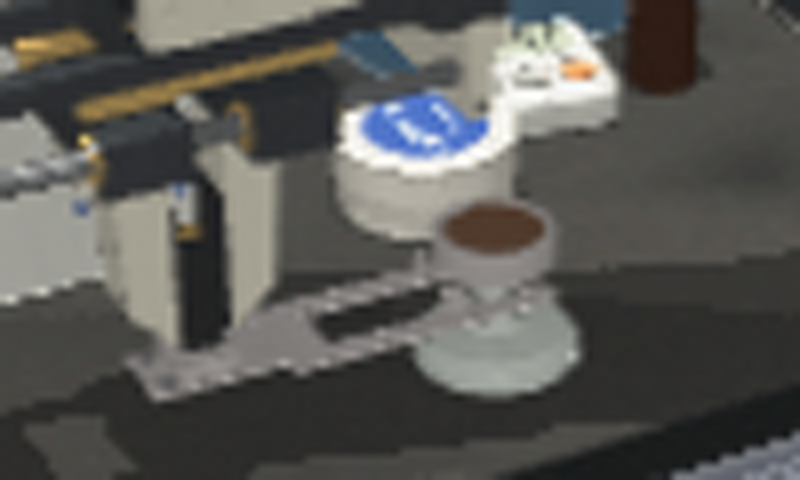

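The fork tines pass on both sides of the post beneath the sample without contact force. Lifting.

{"fn": "send_rows", "kwargs": {
  "increments": [
    [0.5,[0,0,-0.4],[0,0,0]],
    [0.5,[0,0,-0.3],[0,0,0]],
    [0.5,[0,0,-0.3],[0,0,0]],
    [0.5,[0,0,-0.5],[0,0,0]],
    [0.5,[0,0,-0.5],[0,0,0]]
  ]
}}

```text
clock: 8.45
position: [0.4802, 0.1736, 0.0623]
ee_rot: [-0.047, -3.141, 0.019]
force: [-0.2, 0.6, -0.8]
width: 0.155
gripper_force: 35.0
```

{"fn": "send_rows", "kwargs": {
  "increments": [
    [0.5,[0,0,-0.7],[0,0,0]],
    [0.5,[0,0,-0.7],[0,0,0]],
    [0.5,[0,0,-0.7],[0,0,0]],
    [0.5,[0,0,0],[0,0,0]],
    [0.5,[0,0,0],[0,0,0]]
  ]
}}

```text
clock: 8.95
position: [0.4804, 0.1737, 0.083]
ee_rot: [0.047, 3.141, -0.019]
force: [-0.4, -0.1, -1.2]
width: 0.15
gripper_force: 35.0
```

```bash
python3 - <<'E'
from lf import *
s=arm.observe();R=Ro.from_rotvec(s["ee_rot"]);print(s["position"],R.as_matrix().round(4),s["force"],s["joints"])
np.save("pics/s3.npy",s)
im=arm.get_image("scene");im.astype(int)
P=s["position"]-R.as_matrix()[:,1]*.1025+[0,0,.0114-.026+.012]
u,v=pix("scene",P)[0].astype(int);w=im[v-16:v+17,u-20:u+21].astype(int)
m=w[...,0]-w[...,2]>35;y,x=np.nonzero(m);c=(x.mean()+u-20,y.mean()+v-16);print(P,(u,v),m.sum(),c,ray("scene",c,P[2]))
cv2.imwrite("pics/l4.png",cv2.resize(im[150:250,150:300][:,:,::-1],None,fx=5,fy=5,interpolation=cv2.INTER_CUBIC))
E
```

```text
[0.48038191 0.17367425 0.08299477] [[-9.995e-01  3.010e-02  1.000e-04]
 [ 3.010e-02  9.995e-01 -1.200e-02]
 [-4.000e-04 -1.200e-02 -9.999e-01]] [-0.42867895 -0.1334587  -1.21836496] [ 0.18505553  0.60011812 -0.89852805  1.95433213  0.6168199   0.89311441
  0.50044008]
[0.47729405 0.07122812 0.08162202] (np.int64(251), np.int64(201)) 48 (np.float64(253.83333333333331), np.float64(198.77083333333334)) [0.48514376 0.05949069 0.08162202]
```

```bash
python3 - <<'E'
from h import *
im=arm.get_image("scene").astype(int)
m=((im[...,0]-im[...,2]>35)&(im[...,0]>im[...,1]+15)).astype(np.uint8);m[:,:200]=0;m[:,330:]=0;m[:170]=0;m[240:]=0
n,l,st,c=cv2.connectedComponentsWithStats(m)
for i in range(1,n):
    if st[i,4]>8: print(st[i],c[i],im[l==i].mean(0).round())
print(pix("scene",[[.4773,.0712,.0816],[.4773,.0712,.046]]))
for v in range(190,214,2): print(v,[tuple(im[v,u]) for u in range(240,264,4)])
E
```

```text
[200 175  31   9  59] [213.01694915 179.08474576] [138. 115.  70.]
[260 192   5   3  11] [261.72727273 193.18181818] [227. 179. 135.]
[246 199  12   4  39] [251.38461538 200.56410256] [82. 60. 45.]
[[251.21351846 201.16127382]
 [251.29616378 213.35037944]]
190 [(np.int64(63), np.int64(85), np.int64(102)), (np.int64(59), np.int64(84), np.int64(101)), (np.int64(73), np.int64(93), np.int64(105)), (np.int64(133), np.int64(138), np.int64(124)), (np.int64(123), np.int64(128), np.int64(114)), (np.int64(220), np.int64(226), np.int64(204))]
192 [(np.int64(60), np.int64(84), np.int64(100)), (np.int64(81), np.int64(98), np.int64(111)), (np.int64(227), np.int64(233), np.int64(214)), (np.int64(214), np.int64(216), np.int64(200)), (np.int64(243), np.int64(243), np.int64(239)), (np.int64(173), np.int64(165), np.int64(156))]
194 [(np.int64(75), np.int64(95), np.int64(109)), (np.int64(182), np.int64(182), np.int64(175)), (np.int64(212), np.int64(208), np.int64(199)), (np.int64(226), np.int64(226), np.int64(219)), (np.int64(216), np.int64(216), np.int64(209)), (np.int64(202), np.int64(178), np.int64(1
[... 1844 characters left out ...]
, (np.int64(142), np.int64(137), np.int64(135)), (np.int64(125), np.int64(122), np.int64(120)), (np.int64(81), np.int64(81), np.int64(75))]
210 [(np.int64(179), np.int64(175), np.int64(164)), (np.int64(132), np.int64(128), np.int64(125)), (np.int64(128), np.int64(124), np.int64(122)), (np.int64(143), np.int64(140), np.int64(134)), (np.int64(85), np.int64(82), np.int64(77)), (np.int64(85), np.int64(81), np.int64(76))]
212 [(np.int64(131), np.int64(128), np.int64(125)), (np.int64(147), np.int64(143), np.int64(139)), (np.int64(157), np.int64(154), np.int64(145)), (np.int64(107), np.int64(105), np.int64(99)), (np.int64(81), np.int64(80), np.int64(75)), (np.int64(85), np.int64(82), np.int64(78))]
```

```bash
python3 - <<'E'
from m import *
np.set_printoptions(precision=4,suppress=True)
S=np.array([.5262,-.2322]);a=-1.4369;x=np.array([np.cos(a),np.sin(a)]);y=np.array([-x[1],x[0]])
T=lambda p:(np.array([(p[:2]-S)@x,(p[:2]-S)@y])*1e3).round(1)
O=[314,172]
for n,q,z in(("rolL",[137,147],.029),("rolR",[152,243],.029),("bar0",[68,202],.018),("bar1",[232,190],.018),("brassback",[272,180],.03),("brL",[200,152],.03),("brR",[207,228],.03)):
    print(n,T(ray("top",up([q],7,O)[0],z)))
s=arm.observe();R=Ro.from_rotvec(s["ee_rot"])
off=np.load("pics/s3.npy",allow_pickle=True).item()
d=R.inv().apply(np.array([.4776,.0706,.069])-off["position"]);print("sample in tool",d)
psi=a+np.pi
for sx in(-60,-37):
    t=np.r_[S+x*sx/1e3,.075]-down(psi).apply(d*[1,1,0]);t[2]=.083;print(sx,t)
    if sx==-60: plan(t,psi,15,.5)
E
```

```text
rolL [-18.2  18.8]
rolR [-17.5 -18.5]
bar0 [-45.2   1.6]
bar1 [18.8 -0.6]
brassback [31.5  0.5]
brL [ 5.4 14.2]
brR [  4.  -15.1]
sample in tool [-0.0003 -0.1029  0.0153]
-60 [ 0.5041 -0.0708  0.083 ]
[0.5, [-0.21, -1.62, 0.02], [-0.001, -0.0, -0.011]]
[0.5, [-0.19, -1.63, 0.02], [-0.001, -0.0, -0.011]]
[0.5, [-0.17, -1.63, 0.01], [-0.001, -0.0, -0.011]]
[0.5, [-0.16, -1.63, 0.01], [-0.001, -0.0, -0.011]]
[0.5, [-0.14, -1.63, 0.01], [-0.001, -0.0, -0.011]]
[0.5, [-0.12, -1.63, 0.01], [-0.001, -0.0, -0.011]]
[0.5, [-0.1, -1.63, 0.01], [-0.001, -0.0, -0.011]]
[0.5, [-0.08, -1.63, 0.01], [-0.001, -0.0, -0.011]]
[0.5, [-0.07, -1.64, 0.01], [-0.001, -0.0, -0.011]]
[0.5, [-0.05, -1.64, 0.01], [-0.001, -0.0, -0.011]]
[0.5, [-0.03, -1.64, 0.0], [-0.001, -0.0, -0.011]]
[0.5, [-0.01, -1.64, 0.0], [-0.001, -0.0, -0.011]]
[0.5, [0.01, -1.64, 0.0], [-0.001, -0.0, -0.011]]
[0.5, [0.02, -1.64, 0.0], [-0.001, -0.0, -0.011]]
[0.5, [0.04, -1.64, -0.0], [-0.001, -0.0, -0.011]]
-37 [ 0.5072 -0.0936  0.083 ]
```

{"fn": "send_rows", "kwargs": {
  "increments": [
    [0.5,[-0.05,-0.4,0],[0,0,0]],
    [0.5,[-0.1,-0.9,0],[0,0,-0.01]],
    [0.5,[-0.2,-1.4,0],[0,0,-0.011]],
    [0.5,[-0.2,-1.6,0],[0,0,-0.011]],
    [0.5,[-0.2,-1.7,0],[0,0,-0.011]]
  ]
}}

```text
clock: 9.55
position: [0.4869, 0.1124, 0.0834]
ee_rot: [0.022, -3.141, 0.019]
force: [-0.2, -0.8, -1.7]
width: 0.152
gripper_force: 35.0
```

{"fn": "send_rows", "kwargs": {
  "increments": [
    [0.5,[-0.15,-1.7,0],[0,0,-0.011]],
    [0.5,[-0.15,-1.7,0],[0,0,-0.011]],
    [0.5,[-0.1,-1.7,0],[0,0,-0.011]],
    [0.5,[-0.1,-1.7,0],[0,0,-0.011]],
    [0.5,[-0.1,-1.7,0],[0,0,-0.011]]
  ]
}}

```text
clock: 10.05
position: [0.4957, 0.0272, 0.0844]
ee_rot: [0.107, -3.138, 0.02]
force: [0.0, -0.5, -1.2]
width: 0.149
gripper_force: 35.0
```

{"fn": "send_rows", "kwargs": {
  "increments": [
    [0.5,[-0.05,-1.7,0],[0,0,-0.011]],
    [0.5,[0,-1.7,0],[0,0,-0.011]],
    [0.5,[0,-1.7,0],[0,0,-0.011]],
    [0.5,[0,-1.5,0],[0,0,-0.011]],
    [0.5,[0,-1.2,0],[0,0,-0.011]]
  ]
}}

```text
clock: 10.55
position: [0.5029, -0.0508, 0.0852]
ee_rot: [0.192, -3.134, 0.02]
force: [0.0, 0.3, -0.6]
width: 0.149
gripper_force: 35.0
```

{"fn": "send_rows", "kwargs": {
  "increments": [
    [0.5,[0,-0.9,0],[0,0,0]],
    [0.5,[0,-0.5,0],[0,0,0]],
    [0.5,[0,0,0],[0,0,0]],
    [0.5,[0,0,0],[0,0,0]]
  ]
}}

```text
clock: 10.95
position: [0.505, -0.0622, 0.0857]
ee_rot: [0.194, -3.135, 0.018]
force: [-0.0, -0.1, -0.7]
width: 0.151
gripper_force: 35.0
```

```bash
cat > stg.py <<'E'
from h import *
np.set_printoptions(precision=4,suppress=True)
S=np.array([.5262,-.2322]);a=-1.447;X=np.array([np.cos(a),np.sin(a)]);Y=np.array([-X[1],X[0]])
D=np.array([-.0003,-.1029,.0])
def pose(n):
    s=arm.observe();R=Ro.from_rotvec(s["ee_rot"])
    q=s["position"]+R.apply(D);print("TCP",s["position"],"y-axis",np.arctan2(*R.as_matrix()[1::-1,1])-np.pi,"tilt",R.as_matrix()[2],"F",s["force"],"j",s["joints"])
    print("sample stage mm",((q[:2]-S)@X*1e3,(q[:2]-S)@Y*1e3), "F along push",s["force"][:2]@X)
    return s,R,q
E
python3 - <<'E'
from stg import *
s,R,q=pose(0)
im=arm.get_image("scene").astype(int)
m=((im[...,0]-im[...,2]>28)&(im[...,0]>im[...,1]+12)&(im.sum(2)<330)).astype(np.uint8)
n,l,st,c=cv2.connectedComponentsWithStats(m)
p=pix("scene",[[q[0],q[1],s["position"][2]-.0014]])[0];print("pred",p)
for i in range(1,n):
    if st[i,4]>8 and np.hypot(*(c[i]-p))<25: print(st[i],c[i])
p2=pix("scene",np.r_[S+X*-38e-3,.03][None])[0].astype(int);print(p2)
u,v=p2;b=im[v-50:v+30,u-60:u+50].astype(np.uint8)[:,:,::-1]
b0=np.load("pics/scene0.npy")[v-25:v+25,u-30:u+50][:,:,::-1]
A=cv2.resize(b,(550,400),interpolation=cv2.INTER_CUBIC);B=cv2.resize(b0,(550,344),interpolation=cv2.INTER_CUBIC)
A=cv2.resize(b,(480,349),interpolation=cv2.INTER_CUBIC);B=cv2.resize(b0[:,:],(320,200),interpolation=cv2.INTER_CUBIC)
o=np.zeros((349,800,3),np.uint8);o[:,:480]=A;o[:200,480:]=B;cv2.imwrite("pics/hover.png",o)
# check stage in scene0 numerically: brass centroid
g=np.load("pics/scene0.npy").astype(int)
mm=(g[...,0]-g[...,2]>80)&(g[...,0]>150);mm[:,:310]=0;mm[:,370:]=0;mm[:170]=0;mm[205:]=0
yy,xx=np.nonzero(mm);cc=(xx.mean(),yy.mean());w=ray("scene",cc,.026);print("brass scene",w,(w[:2]-S)@X,(w[:2]-S)@Y)
g=np.load("pics/top0.npy").astype(int)
mm=(g[...,0]-g[...,2]>80)&(g[...,0]>150);mm[:,:335]=0;mm[:,362:]=0;mm[:180]=0;mm[215:]=0
yy,xx=np.nonzero(mm);cc=(xx.mean(),yy.mean());w=ray("top",cc,.026);print("brass top",w,(w[:2]-S)@X,(w[:2]-S)@Y)
E
```

```text
TCP [ 0.505  -0.0622  0.0857] y-axis -1.4473294484074324 tilt [ 0.0017 -0.0116 -0.9999] F [-0.0398 -0.0809 -0.7057] j [ 0.688   0.612  -0.9509  1.9591  0.6497  0.9104  1.0913]
sample stage mm (np.float64(-68.46676021750959), np.float64(0.20051389375434503)) F along push 0.07538809718257995
pred [318.3142 174.7484]
[313 173  11   4  29] [317.069  174.8276]
[324 189]
brass scene [ 0.5348 -0.2538  0.026 ] 0.02250688516298841 0.005907046416916443
brass top [ 0.5295 -0.253   0.026 ] 0.021014939629568158 0.0006835317061514583
```

View pics/hover.png

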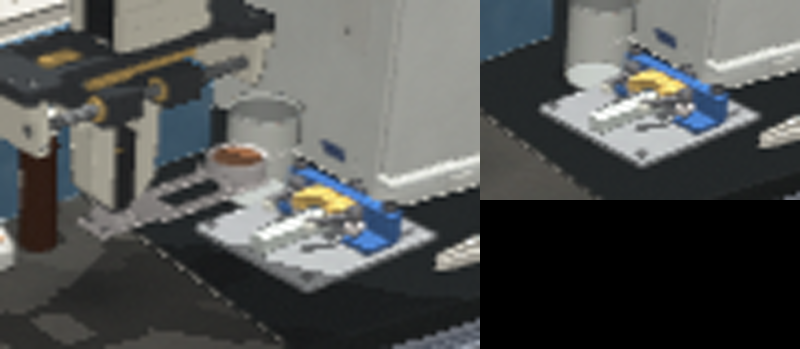

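The hover view shows the sample flat on the fork at about (237,155), level and just short of the white landing bar's near end at about (258,240). Moving it forward over the bar, then down.

{"fn": "send_rows", "kwargs": {
  "increments": [
    [0.5,[0,-0.5,0.5],[0,0,0]],
    [0.5,[0,-0.9,0.7],[0,0,0]],
    [0.5,[0,-0.9,0.7],[0,0,0]],
    [0.5,[0,-0.6,0.5],[0,0,0]],
    [0.5,[0,-0.3,0.3],[0,0,0]]
  ]
}}

```text
clock: 11.5
position: [0.5086, -0.0959, 0.0581]
ee_rot: [0.191, -3.133, 0.019]
force: [-0.1, 0.6, -1.1]
width: 0.153
gripper_force: 35.0
```

{"fn": "send_rows", "kwargs": {
  "increments": [
    [0.5,[0,0,0.7],[0,0,0]],
    [0.5,[0,0,0.7],[0,0,0]],
    [0.5,[0,0,0.4],[0,0,0]],
    [0.5,[0,0,0],[0,0,0]],
    [0.5,[0,0,0],[0,0,0]]
  ]
}}

```text
clock: 12.0
position: [0.509, -0.0946, 0.0411]
ee_rot: [0.194, -3.134, 0.019]
force: [1.2, 0.0, -1.2]
width: 0.152
gripper_force: 35.0
```

```bash
cat >> stg.py <<'E'
def pellet(z,D_=None):
    im=arm.get_image("scene").astype(int)
    m=((im[...,0]-im[...,2]>28)&(im[...,0]>im[...,1]+12)&(im.sum(2)<330)).astype(np.uint8)
    n,l,st,c=cv2.connectedComponentsWithStats(m)
    s=arm.observe();q=s["position"]+Ro.from_rotvec(s["ee_rot"]).apply(D)
    p=pix("scene",[[q[0],q[1],z]])[0]
    for i in range(1,n):
        if st[i,4]>8 and np.hypot(*(c[i]-p))<20:
            w=ray("scene",c[i],z);print("pellet",st[i],c[i],"pred",p,"stage mm",(w[:2]-S)@X*1e3,(w[:2]-S)@Y*1e3)
E
python3 - <<'E'
from stg import *
s,R,q=pose(0);pellet(s["position"][2]-.0014)
E
```

```text
TCP [ 0.509  -0.0946  0.0411] y-axis -1.4470933974148685 tilt [ 0.0018 -0.0117 -0.9999] F [ 1.2068  0.0239 -1.1667] j [ 0.6987  0.6792 -0.8891  1.9746  0.7295  0.844   1.0921]
sample stage mm (np.float64(-35.788032653629294), np.float64(0.22727235544376684)) F along push 0.12525426448393095
pellet [320 184  11   4  30] [324.5667 185.7333] pred [325.6023 185.792 ] stage mm -37.88163456227127 2.3398243123966505
```

{"fn": "send_rows", "kwargs": {
  "increments": [
    [0.5,[0,0,0.4],[0,0,0]],
    [0.5,[0,0,0.3],[0,0,0]],
    [0.5,[0,0,0.2],[0,0,0]],
    [0.5,[0,0,0.2],[0,0,0]],
    [0.5,[0,0,0.15],[0,0,0]]
  ]
}}

```text
clock: 12.55
position: [0.509, -0.0951, 0.0284]
ee_rot: [0.193, -3.134, 0.019]
force: [-0.5, -0.1, -1.8]
width: 0.148
gripper_force: 35.0
```

{"fn": "send_rows", "kwargs": {
  "increments": [
    [0.5,[0,0,0],[0,0,0]],
    [0.5,[0,0,0],[0,0,0]]
  ]
}}

```text
clock: 12.75
position: [0.509, -0.095, 0.0286]
ee_rot: [0.193, -3.135, 0.019]
force: [-0.4, 0.3, -0.8]
width: 0.149
gripper_force: 35.0
```

```bash
python3 - <<'E'
from stg import *
s,R,q=pose(0);pellet(.030)
E
```

```text
TCP [ 0.509  -0.095   0.0286] y-axis -1.4476184436230906 tilt [ 0.0017 -0.0119 -0.9999] F [-0.3535  0.3039 -0.8328] j [ 0.6867  0.6953 -0.8716  1.9831  0.752   0.8227  1.0736]
sample stage mm (np.float64(-35.33326445405661), np.float64(0.127770430371002)) F along push -0.34519284165987607
pellet [320 187  11   4  30] [324.7    188.7667] pred [325.495  188.7439] stage mm -37.309932157242 1.357599191452728
```

{"fn": "send_rows", "kwargs": {
  "increments": [
    [0.5,[0,-0.2,0],[0,0,0]],
    [0.5,[0,-0.2,0],[0,0,0]],
    [0.5,[0,-0.1,0],[0,0,0]]
  ]
}}

```text
clock: 13.1
position: [0.5097, -0.1004, 0.0287]
ee_rot: [0.193, -3.135, 0.019]
force: [-0.5, 0.8, -0.8]
width: 0.151
gripper_force: 35.0
```

{"fn": "send_rows", "kwargs": {
  "increments": [
    [0.5,[0,-0.1,0],[0,0,0]],
    [0.5,[0,-0.1,0],[0,0,0]]
  ]
}}

```text
clock: 13.3
position: [0.51, -0.1019, 0.0287]
ee_rot: [0.193, -3.135, 0.018]
force: [0.8, 1.6, -0.9]
width: 0.144
gripper_force: 35.0
```

{"fn": "send_rows", "kwargs": {
  "increments": [
    [0.5,[0,-0.1,0],[0,0,0]],
    [0.5,[0,-0.1,0],[0,0,0]]
  ]
}}

```text
clock: 13.5
position: [0.5107, -0.1033, 0.0288]
ee_rot: [-0.195, 3.135, -0.017]
force: [2.2, 2.2, -1.1]
width: 0.151
gripper_force: 35.0
```

```bash
python3 - <<'E'
from stg import *
s,R,q=pose(0);pellet(.030)
E
```

```text
TCP [ 0.5107 -0.1033  0.0288] y-axis -1.4467914408351437 tilt [ 0.0005 -0.011  -0.9999] F [ 2.1687  2.1883 -1.0927] j [ 0.702   0.6985 -0.8722  1.9761  0.7518  0.8256  1.0928]
sample stage mm (np.float64(-26.95071564648684), np.float64(0.8358403773200208)) F along push -1.903760567992676
pellet [321 187  11   4  33] [326.0909 188.3939] pred [327.5176 187.8628] stage mm -32.372309477895676 0.7201342800829363
```

The side force to push force ratio fits the right-hand roller meeting the sample first. I'll shift about 1 mm toward stage +y.

{"fn": "send_rows", "kwargs": {
  "increments": [
    [0.5,[-0.1,0,0],[0,0,0]],
    [0.5,[0,0,0],[0,0,0]]
  ]
}}

```text
clock: 13.75
position: [0.5112, -0.1037, 0.0287]
ee_rot: [0.193, -3.135, 0.019]
force: [1.2, 2.2, -0.6]
width: 0.149
gripper_force: 35.0
```

```bash
python3 - <<'E'
from stg import *
s,R,q=pose(0);print(s["ft_torque"])
E
```

```text
TCP [ 0.5112 -0.1037  0.0287] y-axis -1.447519017800701 tilt [ 0.0017 -0.0117 -0.9999] F [ 1.2055  2.2078 -0.6001] j [ 0.7008  0.6996 -0.8712  1.9739  0.7518  0.8278  1.0927]
sample stage mm (np.float64(-26.46742332007765), np.float64(1.2612952974276443)) F along push -2.042064962484282
[ 0.7188 -0.4938  0.1984]
```

{"fn": "send_rows", "kwargs": {
  "increments": [
    [0.5,[-0.05,0,0],[0,0,0]],
    [0.5,[0,-0.1,0],[0,0,0]],
    [0.5,[0,0,0],[0,0,0]]
  ]
}}

```text
clock: 14.05
position: [0.5118, -0.1048, 0.0287]
ee_rot: [0.193, -3.135, 0.019]
force: [-0.0, 3.0, -1.0]
width: 0.149
gripper_force: 35.0
```

{"fn": "send_rows", "kwargs": {
  "increments": [
    [0.5,[0,-0.1,0],[0,0,0]],
    [0.5,[0,-0.1,0],[0,0,0]],
    [0.5,[0,0,0],[0,0,0]]
  ]
}}

```text
clock: 14.35
position: [0.5118, -0.1066, 0.0287]
ee_rot: [0.193, -3.134, 0.018]
force: [-0.1, 4.3, -0.5]
width: 0.151
gripper_force: 35.0
```

```bash
python3 - <<'E'
from stg import *
s,R,q=pose(0);print(s["ft_torque"]);pellet(.030)
E
```

```text
TCP [ 0.5118 -0.1066  0.0287] y-axis -1.4477047244991221 tilt [ 0.0021 -0.0115 -0.9999] F [-0.1428  4.3306 -0.4778] j [ 0.7056  0.7011 -0.8711  1.9709  0.7514  0.8297  1.0992]
sample stage mm (np.float64(-23.486737168660454), np.float64(1.3929886042358834)) F along push -4.315105052670579
[ 1.1057 -0.2191  0.0877]
pellet [322 186  11   5  34] [327.     188.1765] pred [328.1489 187.4894] stage mm -29.2529351438708 0.18106655613404374
```

{"fn": "send_rows", "kwargs": {
  "increments": [
    [0.5,[0,-0.1,0],[0,0,0]],
    [0.5,[0,-0.1,0],[0,0,0]],
    [0.5,[0,0,0],[0,0,0]]
  ]
}}

```text
clock: 14.7
position: [0.512, -0.1092, 0.0286]
ee_rot: [0.193, -3.134, 0.019]
force: [-0.3, 3.8, 0.1]
width: 0.146
gripper_force: 35.0
```

{"fn": "send_rows", "kwargs": {
  "increments": [
    [0.5,[0,-0.1,0],[0,0,0]],
    [0.5,[0,-0.1,0],[0,0,0]],
    [0.5,[0,0,0],[0,0,0]]
  ]
}}

```text
clock: 15.0
position: [0.5124, -0.1113, 0.0287]
ee_rot: [0.192, -3.134, 0.02]
force: [0.1, 1.9, 0.1]
width: 0.147
gripper_force: 35.0
```

{"fn": "send_rows", "kwargs": {
  "increments": [
    [0.5,[0,-0.1,0],[0,0,0]],
    [0.5,[0,0,0],[0,0,0]]
  ]
}}

```text
clock: 15.2
position: [0.5125, -0.1122, 0.0287]
ee_rot: [0.193, -3.134, 0.019]
force: [-0.2, 0.5, -1.2]
width: 0.152
gripper_force: 35.0
```

{"fn": "send_rows", "kwargs": {
  "increments": [
    [0.5,[0,-0.1,0],[0,0,0]],
    [0.5,[0,0,0],[0,0,0]]
  ]
}}

```text
clock: 15.4
position: [0.5127, -0.1131, 0.0287]
ee_rot: [0.193, -3.134, 0.019]
force: [-0.7, 1.4, -1.6]
width: 0.151
gripper_force: 35.0
```

{"fn": "send_rows", "kwargs": {
  "increments": [
    [0.5,[0,-0.1,0],[0,0,0]],
    [0.5,[0,0,0],[0,0,0]]
  ]
}}

```text
clock: 15.6
position: [0.5128, -0.1141, 0.0287]
ee_rot: [0.193, -3.134, 0.019]
force: [0.7, 2.0, -1.2]
width: 0.151
gripper_force: 35.0
```

```bash
python3 - <<'E'
from stg import *
s,R,q=pose(0);print(s["ft_torque"]);pellet(.030)
E
```

```text
TCP [ 0.5128 -0.1141  0.0287] y-axis -1.447945335930026 tilt [ 0.0019 -0.0121 -0.9999] F [ 0.6738  1.9595 -1.1845] j [ 0.7174  0.7037 -0.8703  1.9651  0.7518  0.8328  1.1139]
sample stage mm (np.float64(-16.0009894044492), np.float64(1.4679095827817426)) F along push -1.8612809309302702
[ 0.463  -0.2093  0.0284]
pellet [324 186  11   4  33] [328.9697 187.4848] pred [329.9773 186.8076] stage mm -21.48120252779751 0.03412813285581209
```

{"fn": "send_rows", "kwargs": {
  "increments": [
    [0.5,[0,-0.1,0],[0,0,0]],
    [0.5,[0,0,0],[0,0,0]]
  ]
}}

```text
clock: 15.85
position: [0.5129, -0.115, 0.0288]
ee_rot: [0.193, -3.134, 0.019]
force: [0.3, 1.1, -1.1]
width: 0.149
gripper_force: 35.0
```

{"fn": "send_rows", "kwargs": {
  "increments": [
    [0.5,[0,-0.1,0],[0,0,0]],
    [0.5,[0,0,0],[0,0,0]]
  ]
}}

```text
clock: 16.05
position: [0.513, -0.1159, 0.0288]
ee_rot: [0.193, -3.134, 0.019]
force: [-0.2, 0.5, -1.0]
width: 0.146
gripper_force: 35.0
```

```bash
python3 - <<'E'
from stg import *
s,R,q=pose(0);print(s["ft_torque"]);pellet(.030)
E
```

```text
TCP [ 0.513  -0.1159  0.0288] y-axis -1.4478538926756792 tilt [ 0.0019 -0.012  -0.9999] F [-0.2032  0.5063 -1.0045] j [ 0.7207  0.7044 -0.8704  1.9635  0.7517  0.8337  1.1181]
sample stage mm (np.float64(-14.094298014786856), np.float64(1.5002438205782547)) F along push -0.5274824318599695
[ 0.3688 -0.2133  0.048 ]
pellet [324 185  11   5  33] [329.1515 187.303 ] pred [330.4587 186.6323] stage mm -20.228867386807924 0.5698377808229007
```

{"fn": "send_rows", "kwargs": {
  "increments": [
    [0.5,[0,-0.1,0],[0,0,0]],
    [0.5,[0,0,0],[0,0,0]]
  ]
}}

```text
clock: 16.3
position: [0.5132, -0.1169, 0.0288]
ee_rot: [0.193, -3.134, 0.019]
force: [0.3, 0.6, -1.7]
width: 0.155
gripper_force: 35.0
```

{"fn": "send_rows", "kwargs": {
  "increments": [
    [0.5,[0,-0.1,0],[0,0,0]],
    [0.5,[0,0,0],[0,0,0]]
  ]
}}

```text
clock: 16.5
position: [0.5133, -0.1179, 0.0288]
ee_rot: [0.193, -3.135, 0.019]
force: [0.6, 0.5, 0.8]
width: 0.15
gripper_force: 35.0
```

{"fn": "send_rows", "kwargs": {
  "increments": [
    [0.5,[0,-0.1,0],[0,0,0]],
    [0.5,[0,0,0],[0,0,0]]
  ]
}}

```text
clock: 16.7
position: [0.5134, -0.1189, 0.0288]
ee_rot: [0.193, -3.135, 0.019]
force: [0.4, 0.6, -1.5]
width: 0.153
gripper_force: 35.0
```

{"fn": "send_rows", "kwargs": {
  "increments": [
    [0.5,[0,-0.1,0],[0,0,0]],
    [0.5,[0,0,0],[0,0,0]]
  ]
}}

```text
clock: 16.9
position: [0.5136, -0.1199, 0.0288]
ee_rot: [0.193, -3.135, 0.019]
force: [0.2, -0.7, -1.4]
width: 0.156
gripper_force: 35.0
```

{"fn": "send_rows", "kwargs": {
  "increments": [
    [0.5,[0,-0.1,0],[0,0,0]],
    [0.5,[0,0,0],[0,0,0]]
  ]
}}

```text
clock: 17.1
position: [0.5137, -0.1209, 0.0288]
ee_rot: [0.193, -3.134, 0.019]
force: [-0.1, 0.4, -0.9]
width: 0.15
gripper_force: 35.0
```

```bash
python3 - <<'E'
from stg import *
s,R,q=pose(0);print(s["ft_torque"]);pellet(.030)
E
```

```text
TCP [ 0.5137 -0.1209  0.0288] y-axis -1.447871857053893 tilt [ 0.0019 -0.0121 -0.9999] F [-0.1221  0.3749 -0.9252] j [ 0.7289  0.7062 -0.8702  1.9594  0.7517  0.836   1.1285]
sample stage mm (np.float64(-9.067234798070563), np.float64(1.5080411204255222)) F along push -0.38714927490569706
[ 0.2475 -0.211   0.0834]
pellet [326 185  10   4  32] [330.375  186.6562] pred [331.6687 186.1796] stage mm -14.382719777704281 1.493629850761158
```

{"fn": "send_rows", "kwargs": {
  "increments": [
    [0.5,[0,-0.1,0],[0,0,0]],
    [0.5,[0,0,0],[0,0,0]]
  ]
}}

```text
clock: 17.35
position: [0.5137, -0.1219, 0.0288]
ee_rot: [0.193, -3.134, 0.019]
force: [0.6, 0.8, -1.3]
width: 0.148
gripper_force: 35.0
```

{"fn": "send_rows", "kwargs": {
  "increments": [
    [0.5,[0,-0.1,0],[0,0,0]],
    [0.5,[0,0,0],[0,0,0]]
  ]
}}

```text
clock: 17.55
position: [0.5138, -0.123, 0.0288]
ee_rot: [0.193, -3.134, 0.019]
force: [1.2, 0.0, -0.2]
width: 0.15
gripper_force: 35.0
```

```bash
python3 - <<'E'
from stg import *
s,R,q=pose(0);print(s["ft_torque"]);pellet(.030)
E
```

```text
TCP [ 0.5138 -0.123   0.0288] y-axis -1.4479288995929365 tilt [ 0.002  -0.0121 -0.9999] F [ 1.2089  0.0379 -0.2128] j [ 0.7322  0.707  -0.8701  1.9578  0.7516  0.837   1.1327]
sample stage mm (np.float64(-7.0427536149466725), np.float64(1.4220095568882547)) F along push 0.11170079826055078
[ 0.1863 -0.1369 -0.0024]
pellet [326 185  11   4  32] [330.9062 186.5938] pred [332.1617 186.0108] stage mm -12.831177482056406 0.8747449790213665
```

{"fn": "send_rows", "kwargs": {
  "increments": [
    [0.5,[0,-0.1,0],[0,0,0]],
    [0.5,[0,0,0],[0,0,0]]
  ]
}}

```text
clock: 17.8
position: [0.514, -0.1239, 0.0289]
ee_rot: [0.193, -3.134, 0.019]
force: [-0.0, 0.3, -0.8]
width: 0.154
gripper_force: 35.0
```

{"fn": "send_rows", "kwargs": {
  "increments": [
    [0.5,[0,-0.1,0],[0,0,0]],
    [0.5,[0,0,0],[0,0,0]]
  ]
}}

```text
clock: 18.0
position: [0.5143, -0.1245, 0.029]
ee_rot: [0.193, -3.135, 0.018]
force: [0.7, 0.5, -0.7]
width: 0.15
gripper_force: 35.0
```

```bash
python3 - <<'E'
from stg import *
s,R,q=pose(0);print(s["ft_torque"]);pellet(.030)
E
```

```text
TCP [ 0.5143 -0.1245  0.029 ] y-axis -1.447602720711599 tilt [ 0.0014 -0.0116 -0.9999] F [ 0.6638  0.5366 -0.7412] j [ 0.7353  0.7078 -0.8704  1.956   0.7515  0.8375  1.1369]
sample stage mm (np.float64(-5.405960353027346), np.float64(1.7660809338732055)) F along push -0.4505217238481787
[ 0.3148 -0.1996  0.0332]
pellet [327 185  10   4  30] [331.3333 186.4333] pred [332.5278 185.8203] stage mm -11.079476944245101 0.8921038395923164
```

{"fn": "send_rows", "kwargs": {
  "increments": [
    [0.5,[0,-0.05,0],[0,0,0]],
    [0.5,[0,0,0],[0,0,0]]
  ]
}}

```text
clock: 18.25
position: [0.5144, -0.1248, 0.029]
ee_rot: [0.194, -3.135, 0.018]
force: [0.8, 2.1, -1.8]
width: 0.146
gripper_force: 35.0
```

{"fn": "send_rows", "kwargs": {
  "increments": [
    [0.5,[0,-0.05,0],[0,0,0]],
    [0.5,[0,0,0],[0,0,0]]
  ]
}}

```text
clock: 18.45
position: [0.5146, -0.1251, 0.029]
ee_rot: [0.194, -3.135, 0.018]
force: [0.9, 3.5, -2.1]
width: 0.149
gripper_force: 35.0
```

```bash
python3 - <<'E'
from stg import *
s,R,q=pose(0);print(s["ft_torque"]);pellet(.030)
E
```

```text
TCP [ 0.5146 -0.1251  0.029 ] y-axis -1.4470756618530813 tilt [ 0.0011 -0.0113 -0.9999] F [ 0.9118  3.4776 -2.0677] j [ 0.7366  0.7082 -0.8708  1.9552  0.7513  0.8378  1.139 ]
sample stage mm (np.float64(-4.82629529960051), np.float64(1.9815308612022835)) F along push -3.338385910186254
[ 0.9354 -0.4483  0.1729]
pellet [326 184  11   5  34] [331.1176 186.2353] pred [332.6166 185.7325] stage mm -10.687790574704096 2.189922557195679
```

{"fn": "send_rows", "kwargs": {
  "increments": [
    [0.5,[0,-0.05,0],[0,0,0]],
    [0.5,[0,0,0],[0,0,0]]
  ]
}}

```text
clock: 18.7
position: [0.5148, -0.1255, 0.029]
ee_rot: [0.194, -3.135, 0.017]
force: [2.3, 4.0, -1.9]
width: 0.148
gripper_force: 35.0
```

{"fn": "send_rows", "kwargs": {
  "increments": [
    [0.5,[0,0.1,0],[0,0,0]],
    [0.5,[0,0.2,0.03],[0,0,0]],
    [0.5,[0,0.3,0.03],[0,0,0]],
    [0.5,[0,0,0],[0,0,0]]
  ]
}}

```text
clock: 19.1
position: [0.513, -0.1204, 0.0281]
ee_rot: [0.193, -3.133, 0.02]
force: [-0.7, 0.1, -1.5]
width: 0.148
gripper_force: 35.0
```

```bash
python3 - <<'E'
from stg import *
s,R,q=pose(0);pellet(.030)
E
```

```text
TCP [ 0.513  -0.1204  0.0281] y-axis -1.447855392003647 tilt [ 0.0029 -0.0124 -0.9999] F [-0.7045  0.0865 -1.4866] j [ 0.727   0.7066 -0.8691  1.961   0.7527  0.8351  1.126 ]
sample stage mm (np.float64(-9.727447088357865), np.float64(0.9252810423568247)) F along push -0.17284697858159812
pellet [327 185  10   4  28] [330.7857 186.6429] pred [331.6673 186.2832] stage mm -13.342587361578586 0.8519373414313227
```

{"fn": "send_rows", "kwargs": {
  "increments": [
    [0.5,[0,0.6,0],[0,0,0]],
    [0.5,[0,1,0],[0,0,0]],
    [0.5,[0,1.5,0],[0,0,0]],
    [0.5,[0,1.5,0],[0,0,0]],
    [0.5,[0,1.5,0],[0,0,0]]
  ]
}}

```text
clock: 19.65
position: [0.5058, -0.0582, 0.0276]
ee_rot: [0.194, -3.134, 0.018]
force: [-0.3, 0.2, -0.7]
width: 0.156
gripper_force: 35.0
```

{"fn": "send_rows", "kwargs": {
  "increments": [
    [0.5,[0,1.5,0],[0,0,0]],
    [0.5,[0,1,0],[0,0,0]],
    [0.5,[0,0.4,-0.6],[0,0,0]],
    [0.5,[0,0,-1],[0,0,0]],
    [0.5,[0,0,0],[0,0,0]]
  ]
}}

```text
clock: 20.15
position: [0.5035, -0.031, 0.0446]
ee_rot: [-0.193, 3.135, -0.02]
force: [0.3, -0.4, -0.5]
width: 0.152
gripper_force: 35.0
```

```bash
cat > chk.py <<'E'
from stg import *
def chk():
    for n,th,box in(("scene",28,(318,345,175,198)),("top",35,(325,365,180,215))):
        im=arm.get_image(n).astype(int);u0,u1,v0,v1=box
        m=((im[...,0]-im[...,2]>th)&(im[...,0]>im[...,1]+12)&(im[...,0]-im[...,2]<75)).astype(np.uint8)[v0:v1,u0:u1]
        k,l,st,c=cv2.connectedComponentsWithStats(m)
        for i in range(1,k):
            if st[i,4]>8: w=ray(n,c[i]+[u0,v0],.03);print(n,st[i],c[i]+[u0,v0],"stage mm",(w[:2]-S)@X*1e3,(w[:2]-S)@Y*1e3,im[v0:v1,u0:u1][l==i].mean(0).round())
E
python3 - <<'E'
from chk import *
pose(0);chk()
E
```

```text
TCP [ 0.5035 -0.031   0.0446] y-axis -1.4481029763854265 tilt [-0.0001 -0.0125 -0.9999] F [ 0.273  -0.4301 -0.5144] j [ 0.5859  0.6577 -0.8955  2.0043  0.7218  0.8311  0.964 ]
sample stage mm (np.float64(-99.58295391165315), np.float64(2.516217981078754)) F along push 0.46054242641374443
scene [ 8  7 13  7 26] [331.8462 185.3462] stage mm -4.851910729010184 5.1183408654742495 [182. 152. 126.]
top [ 9 12 12 11 39] [339.7692 196.4359] stage mm -2.179806778590344 6.4474824785654254 [165. 132. 111.]
```

```bash
python3 - <<'E'
from chk import *
g=np.load("pics/top0.npy").astype(int);print("ref pellet top",g[213,227],g[213,222:235,0]-g[213,222:235,2])
im=arm.get_image("top").astype(int)
print("top R,(R-B) rows 184-210 cols 328-352")
for v in range(186,208): print(v," ".join("%3d/%-4d"%(im[v,u,0],im[v,u,0]-im[v,u,2]) for u in range(330,352)))
print(pix("top",[np.r_[S+X*c,.03] for c in(-.02,-.012,-.006,0)]))
E
```

```text
ref pellet top [192 135  97] [71 93 93 92 92 95 92 95 94 94 92 74 35]
top R,(R-B) rows 184-210 cols 328-352
186 183/10   181/8    184/7    182/7    183/8    181/7    184/9    182/9    184/10   187/9    185/11   130/-9    67/-101  74/-126  80/-89  104/-41  111/-32  104/-51   85/-84   56/-75   41/-51   59/-115
187 181/7    184/8    182/7    181/8    184/8    182/8    184/7    183/8    183/10   181/10   183/10   137/-3    87/-71  113/-56  109/-17  109/4    121/8    117/-1   100/-43   66/-55   42/-48   62/-109
188 180/10   183/9    183/9    185/9    185/10   182/8    182/9    178/7    168/7    157/7    154/6    147/7    128/-14  123/-5   101/7    101/7    121/11   119/7    110/-18   78/-38   40/-52   58/-111
189 183/9    174/10   178/11   191/9    188/8    165/7    150/7    141/7    134/6    127/6    127/5    131/6    128/5    124/8    107/8    101/6    118/7    120/5    119/-11   85/-24   46/-41   54/-103
190 177/6    163/11   196/14   206/14   217/22   183/17   113/7    106/4    119/6    120/5    113/7    110/8    100/5    107/7    139/13   131/10   118/8    134/13   153/7    120/-7   
[... 2836 characters left out ...]
 202/103 
205  95/31    92/30    93/29    88/29    91/29    91/29    90/27    88/27    86/26    85/28    81/28    82/24    81/24    75/23    76/24    76/29   122/63   174/79   205/59   199/45   191/35   139/15  
206  97/31    94/32    93/29    94/31    92/31    90/29    90/28    87/29    89/28    84/26    89/27    83/27    80/25    80/24    77/24    70/21    76/23    86/21   123/13   137/9    144/6    115/-5  
207  95/32    96/32    92/31    94/31    93/33    93/31    95/27    89/29    90/28    88/27    89/28    85/29    85/24    83/28    78/25    80/25    73/23    73/22    77/16    89/14   104/9     95/-8  
[[333.5046 199.4519]
 [336.4561 199.1644]
 [338.6688 198.9489]
 [340.8807 198.7334]]
```

The sample is home: its pellet edge in the overhead pixels puts the centre at stage x ≈ -11.5 mm, y ≈ 0. Now I'll take the lifter back.

```bash
python3 - <<'E'
from h import *
p=np.array([.5035,-.031,.0446]);s=arm.observe();R=Ro.from_rotvec(s["ee_rot"])
print(R.inv().apply([0,0,.06])*100)
plan([.4613,.3625,.105],1.546,11,.5)
E
```

```text
[ 0.00913032 -0.07473788 -5.99952756]
[0.5, [-0.06, 3.59, -0.61], [-0.001, -0.0, 0.013]]
[0.5, [-0.01, 3.6, -0.6], [-0.001, -0.0, 0.013]]
[0.5, [0.04, 3.6, -0.6], [-0.001, -0.0, 0.013]]
[0.5, [0.08, 3.6, -0.59], [-0.001, -0.0, 0.013]]
[0.5, [0.13, 3.6, -0.59], [-0.001, -0.0, 0.013]]
[0.5, [0.18, 3.59, -0.59], [-0.001, -0.0, 0.013]]
[0.5, [0.23, 3.59, -0.58], [-0.001, -0.0, 0.013]]
[0.5, [0.27, 3.59, -0.58], [-0.001, -0.0, 0.013]]
[0.5, [0.32, 3.59, -0.57], [-0.001, -0.0, 0.013]]
[0.5, [0.37, 3.58, -0.57], [-0.001, -0.0, 0.013]]
[0.5, [0.42, 3.58, -0.56], [-0.001, -0.0, 0.013]]
```

{"fn": "send_rows", "kwargs": {
  "increments": [
    [0.5,[0,1.5,-1.3],[0,0,0.013]],
    [0.5,[0,3,-1.3],[0,0,0.013]],
    [0.5,[0,3.6,-1.3],[0,0,0.013]],
    [0.5,[0.1,3.6,-1.3],[0,0,0.013]],
    [0.5,[0.1,3.6,-1.3],[0,0,0.013]]
  ]
}}

```text
clock: 20.8
position: [0.4856, 0.1246, 0.1077]
ee_rot: [0.09, -3.14, 0.018]
force: [1.0, 0.4, -0.7]
width: 0.151
gripper_force: 35.0
```

{"fn": "send_rows", "kwargs": {
  "increments": [
    [0.5,[0.2,3.6,0],[0,0,0.013]],
    [0.5,[0.2,3.6,0],[0,0,0.013]],
    [0.5,[0.3,3.6,0],[0,0,0.013]],
    [0.5,[0.3,3.6,0],[0,0,0.013]],
    [0.5,[0.4,3.6,0],[0,0,0.013]]
  ]
}}

```text
clock: 21.3
position: [0.4654, 0.3041, 0.105]
ee_rot: [-0.012, -3.141, 0.018]
force: [0.8, 0.1, -1.0]
width: 0.15
gripper_force: 35.0
```

{"fn": "send_rows", "kwargs": {
  "increments": [
    [0.5,[0.4,3,0],[0,0,0.013]],
    [0.5,[0.2,1.5,0],[0,0,0]],
    [0.5,[0,0,0],[0,0,0]],
    [0.5,[0,0,0],[0,0,0]]
  ]
}}

```text
clock: 21.7
position: [0.4609, 0.346, 0.1036]
ee_rot: [-0.031, -3.141, 0.021]
force: [0.3, -0.7, -1.6]
width: 0.148
gripper_force: 35.0
```

```bash
python3 - <<'E'
from chk import *
s=arm.observe();R=Ro.from_rotvec(s["ee_rot"]);print(s["joints"],s["position"],R.as_matrix()[:,1],s["force"])
plan([.4613,.3625,.050],1.546,4,.5)
im=arm.get_image("top").astype(int)
m=((im[...,0]-im[...,2]>55)&(im[...,0]-im[...,2]<105)&(im[...,0]<200)).astype(np.uint8)[185:212,325:350]
k,l,st,c=cv2.connectedComponentsWithStats(m)
for i in range(1,k):
    if st[i,4]>30: w=ray("top",c[i]+[325,185],.03);print(st[i],c[i]+[325,185],(w[:2]-S)@X*1e3,(w[:2]-S)@Y*1e3)
E
```

```text
[-0.1528  0.659  -0.8831  1.7741  0.6011  1.0127  0.2778] [0.4609 0.346  0.1036] [ 0.0197  0.9997 -0.0132] [ 0.3486 -0.6824 -1.5731]
[0.5, [-0.0, 0.43, 1.34], [-0.003, -0.0, 0.001]]
[0.5, [-0.0, 0.43, 1.34], [-0.003, -0.0, 0.001]]
[0.5, [0.0, 0.42, 1.34], [-0.003, -0.0, 0.001]]
[0.5, [0.0, 0.42, 1.34], [-0.003, -0.0, 0.001]]
[  7   9  12  11 100] [337.68 199.14] -8.714116940076925 -0.2538609193221422
```

{"fn": "send_rows", "kwargs": {
  "increments": [
    [0.5,[0,0.4,1.4],[0,0,0.002]],
    [0.5,[0,0.4,1.4],[0,0,0.002]],
    [0.5,[0,0.4,1.4],[0,0,0]],
    [0.5,[0,0.4,1.3],[0,0,0]],
    [0.5,[0,0,0.4],[0,0,0]]
  ]
}}

```text
clock: 22.25
position: [0.4605, 0.3619, 0.0422]
ee_rot: [-0.036, -3.139, 0.021]
force: [0.4, -0.2, -1.3]
width: 0.151
gripper_force: 35.0
```

{"fn": "send_rows", "kwargs": {
  "increments": [
    [0.5,[0,0,0],[0,0,0]],
    [0.5,[0,0,0.2],[0,0,0]],
    [0.5,[0,0,0],[0,0,0]]
  ]
}}

```text
clock: 22.55
position: [0.4616, 0.3621, 0.0427]
ee_rot: [0.038, 3.141, -0.018]
force: [-0.0, -0.6, -1.1]
width: 0.151
gripper_force: 35.0
```

```bash
python3 - <<'E'
from h import *
s=arm.observe();R=Ro.from_rotvec(s["ee_rot"]);print(s["position"],R.as_matrix()[:,1],s["force"],s["ft_torque"])
plan([.4613,.3625,.0335],1.546,1,.5)
E
```

```text
[0.4616057  0.3621232  0.04272744] [ 0.02397418  0.99964391 -0.01171719] [-0.04167298 -0.59357461 -1.09046239] [ 0.13287423 -0.15083574  0.00961889]
[0.5, [0.03, 0.05, 0.92], [-0.012, 0.0, 0.001]]
```

{"fn": "send_rows", "kwargs": {
  "increments": [
    [0.5,[0,0.05,0.3],[0,0,0]],
    [0.5,[0,0,0.3],[0,0,0]],
    [0.5,[0,0,0],[0,0,0]]
  ]
}}

```text
clock: 22.85
position: [0.4614, 0.3621, 0.0361]
ee_rot: [-0.038, -3.141, 0.02]
force: [-0.7, 0.6, -0.8]
width: 0.148
gripper_force: 35.0
```

{"fn": "send_rows", "kwargs": {
  "increments": [
    [0.5,[0,0,0.15],[0,0,0]],
    [0.5,[0,0,0],[0,0,0]]
  ]
}}

```text
clock: 23.05
position: [0.4614, 0.3624, 0.0348]
ee_rot: [-0.038, -3.141, 0.019]
force: [1.1, -0.3, -1.3]
width: 0.152
gripper_force: 35.0
```

{"fn": "send_rows", "kwargs": {
  "increments": [
    [0.5,[0,0,0.1],[0,0,0]],
    [0.5,[0,0,0],[0,0,0]]
  ]
}}

```text
clock: 23.25
position: [0.4614, 0.3624, 0.0339]
ee_rot: [-0.037, -3.141, 0.019]
force: [1.0, -0.3, -0.5]
width: 0.15
gripper_force: 35.0
```

{"fn": "send_rows", "kwargs": {
  "increments": [
    [0.5,[0,0,0.1],[0,0,0]],
    [0.5,[0,0,0],[0,0,0]]
  ]
}}

```text
clock: 23.45
position: [0.4615, 0.3625, 0.0331]
ee_rot: [-0.037, -3.141, 0.019]
force: [-0.2, -0.7, 0.9]
width: 0.149
gripper_force: 35.0
```

{"fn": "send_rows", "kwargs": {
  "increments": [
    [0.5,[0,0,0.05],[0,0,0]],
    [0.5,[0,0,0],[0,0,0]]
  ]
}}

```text
clock: 23.65
position: [0.4615, 0.3625, 0.033]
ee_rot: [0.038, 3.141, -0.019]
force: [-0.8, -2.3, 5.9]
width: 0.147
gripper_force: 35.0
```

{"fn": "send_rows", "kwargs": {
  "increments": [
    [0.5,[0,0,-0.04],[0,0,0]],
    [1.6,[0,0,0],[0,0,0]],
    [2.2,[0,0,0],[0,0,0]],
    [3.5,[0,0,0],[0,0,0]],
    [4,[0,0,0],[0,0,0]]
  ]
}}

```text
clock: 24.15
position: [0.4614, 0.3624, 0.0328]
ee_rot: [-0.037, -3.141, 0.019]
force: [0.8, -1.0, 0.6]
width: 0.366
gripper_force: 0.0
```

{"fn": "send_rows", "kwargs": {
  "increments": [
    [4,[0,0,-0.5],[0,0,0]],
    [4,[0,0,-2],[0,0,0]],
    [4,[0,0,-4],[0,0,0]],
    [4,[0,0,-4],[0,0,0]],
    [4,[0,0,-2],[0,0,0]]
  ]
}}

```text
clock: 24.65
position: [0.4618, 0.3654, 0.1616]
ee_rot: [0.037, 3.139, -0.014]
force: [-0.5, -0.2, -0.0]
width: 0.438
gripper_force: 0.0
```

{"fn": "send_rows", "kwargs": {
  "increments": [
    [4,[1,-4,-1],[0,0,0]],
    [4,[2,-4,0],[0,0,0]],
    [4,[2,-4,0],[0,0,0]],
    [4,[2,-4,0],[0,0,0]],
    [4,[0,-4,0],[0,0,0]]
  ]
}}

```text
clock: 25.15
position: [0.384, 0.1646, 0.1704]
ee_rot: [-0.033, -3.141, 0.022]
force: [1.3, -1.2, -0.2]
width: 0.437
gripper_force: 0.0
```

{"fn": "send_rows", "kwargs": {
  "increments": [
    [4,[0,-4,0],[0,0,0]],
    [4,[0,-4,0],[0,0,0]],
    [4,[0,-4,0],[0,0,0]],
    [4,[0,0,0],[0,0,0]],
    [4,[0,0,0],[0,0,0]]
  ]
}}

```text
clock: 25.65
position: [0.3839, 0.045, 0.172]
ee_rot: [0.042, 3.141, -0.02]
force: [0.1, 0.2, 0.4]
width: 0.435
gripper_force: 0.0
```

```bash
python3 - <<'E'
from chk import *
s=arm.observe();print(s["position"],s["force"])
im=arm.get_image("top");np.save("pics/topE.npy",im);g=np.load("pics/top0.npy")
sc=arm.get_image("scene");np.save("pics/scE.npy",sc);g2=np.load("pics/scene0.npy")
# lifter shift: register crops against start
for n,a,b,(u0,u1,v0,v1) in(("top",g,im,(104,170,200,236)),("scene",g2,sc,(120,205,232,275)),("stage top",g,im,(318,372,176,224))):
    A=cv2.cvtColor(a,cv2.COLOR_RGB2GRAY)[v0:v1,u0:u1].astype(np.float32);B=cv2.cvtColor(b,cv2.COLOR_RGB2GRAY)[v0:v1,u0:u1].astype(np.float32)
    print(n,np.abs(A-B).mean(),cv2.phaseCorrelate(A,B,cv2.createHanningWindow(A.shape[::-1],cv2.CV_32F)))
# fork tip & grip: bright mask extents
for a in(g,im):
    w=a[200:236,104:175].astype(int).sum(2)>600;y,x=np.nonzero(w);k=a[200:236,104:122].astype(int).sum(2)<140;yy,xx=np.nonzero(k[8:28]);print("bright xmax",np.sort(x)[-8:]+104,y.mean()+200,x.mean()+104)
m=((im.astype(int)[...,0]-im.astype(int)[...,2]>55)&(im.astype(int)[...,0]-im.astype(int)[...,2]<105)&(im[...,0]<200)).astype(np.uint8)[185:212,325:350]
k,l,st,c=cv2.connectedComponentsWithStats(m)
for i in range(1,k):
    if st[i,4]>30: w=ray("top",c[i]+[325,185],.03);print(st[i],c[i]+[325,185],(w[:2]-S)@X*1e3,(w[:2]-S)@Y*1e3)
E
```

```text
[0.3839 0.045  0.172 ] [0.0876 0.1812 0.369 ]
top 7.111532 ((-0.4819615182404746, 0.1624025665223101), 0.9388248673927637)
scene 3.1146374 ((-0.25791085398232383, 0.7461532217649243), 0.9809066028359495)
stage top 9.783565 ((-0.4555621653295958, -0.34349422550748443), 0.4381428670000147)
bright xmax [160 160 160 160 160 161 161 161] 219.14144736842104 137.98355263157896
bright xmax [159 160 160 160 160 160 161 161] 219.38550724637682 136.7913043478261
[  7   9  12  11 105] [337.581  199.0286] -8.940940372265723 0.07029440887448364
```

```bash
python3 -c "
from cell import arm
print(arm.sign_off())"
```

```text
the job is handed in; nothing more can be done
None
```

The job is handed in at about 26 s of the 64 s allowed: the sample is pushed home against the V stop on the landing bar and the lifter is back in its rest. The stop was felt at about 4.6 N total (about 4 N along the push). I did not measure the roller-arm angles directly, and the judge returned no verdict.

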